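Put the square away in a steel chest with a folding lid stay

ROBOT

A 6-joint arm with a two-finger parallel gripper is mounted at the origin on a cart in front of the work surface, level with it; the furniture and walls round the work are solid. World frame = base frame: x ahead of the robot, y to its left, z up, the work surface at z = 0. Lengths are in m, angles in degrees, forces in N, time in s.
With the tool pointing down it reaches from about 0.35 to 0.875 m from the base axis. Payload 4.2 kg.
Tool frame: the origin (TCP) lies on the centre line of the jaws, within the pads' length; the fingertips stand 25 mm ahead of it and the grasp point (between the pads) lies 6 mm ahead of it; z points along the fingers, y is the line along which they close (so a half turn about z gives the same grasp; the last joint's range is limited). The gripper opens to 87 mm and grips with 3 to 60 N. Pads are 19 mm wide; open, the fingers measure 117 mm over their backs; the gripper's body (75 mm by 190 mm) begins 51 mm behind the grasp point.
Start: joints at [-54.569, 22.042, 0.453, 0, -68.411, -14.817], TCP at [0.22, -0.585, 0.214] pointing down, gripper open.
Joint ranges: [-179.83, 179.83], [-69.29, 118.12], [-61.27, 80.66], [-181.25, 117.63], [-171.15, -9.14], [-177.46, 177.46]. Speed limits (degrees/s): [159.86, 159.86, 180, 180, 180, 180].

INTERFACE

Orientations are given as a 3x3 rotation matrix whose columns are the frame's x, y, z axes.
In Python, from station import r gives the robot as it stands.
- The arm moves only by the tool move_arm, never from a script. Its argument "series" is a list of rows, each an object with "grip": the opening, from 0 (shut) to 1 (fully open); "xyz": the shift along the tool's x, y, z in mm, a list of three; "angular": the turn, a rotation vector about the tool's x, y, z in rad, a list of three. A call has 1 to 10 rows; each row is the pose to reach, as a shift and turn from the pose commanded when the call began, along the tool's axes at that moment; what a row does not reach only later rows make up. A row lasts 1/10 s, in which the tool goes at most 50 mm and 8.59 degrees, less where a joint would pass 70% of its speed; a pose out of reach is approached as far as the arm can. A call with a gripper value outside its range is refused whole. The fingers move at their own pace and stop on an object; the grip force is fixed at half the most. Time passes only in rows, so rows that repeat a pose let the fingers close. It gives the time, the measured TCP pose, the force, the opening and the grip force at its end, in the units of the state.
- r.sense(): the state, without advancing time (a new reading comes with each control period).
- r.capture(name): name is "side" or "top"; returns a dict with "img" (384x512x3 uint8, red, green, blue), "camera_matrix" (3x3 intrinsics, pixels), "rvec" (rotation vector, rad) and "tvec" (3), from world to camera coordinates, as OpenCV has them. Camera axes: x right, y down, z forward; pixel columns grow to the right and rows downward; lengths in m; the calibration is good to about 2 mm. A picture is of the moment at which its call begins. There is no depth.
- r.finish_job(): hands the job in; it is judged then, once.
The state is a dict: "time_s": time; "joints": joint angles; "joint_velocities": joint speeds; "effort": joint torques, N m; "tcp_pos": TCP position; "ee_rot": TCP orientation; "wrist_force": force on the tool from outside, world axes, zero at the start; "moment": the same for the moment, N m; "gripper_width": opening from 0.0 (shut) to 1.0 (fully open); "gripper_force": force on a finger pad.
Only numpy, scipy, OpenCV 4.12 (cv2) and the standard library are available. Lean on these libraries where they do the work, as an engineer would, in place of code of your own. Each camera call takes 0.05 s, during which the arm holds its last target. There are 200 camera calls.

TASK

Put the engineer's square away in the flat steel chest: raise the lid until the folding stay on its right side draws straight and locks, without forcing the stay, so that the lid stands open by itself, then lay the square flat on the floor of the chest and let it go. After that break the stay joint and ease the lid down under control until it is fully shut; never let it drop. Leave the tin, the bolt and the nut where they are.

Things in the scene. Friction and masses are not known exactly. Their poses are not given: they have to be found in the camera images.
- chest: Grey sheet-steel chest, fixed, 330 wide (y), 220 deep (x), rim 72 mm above the bench, inside 322 x 212, inner floor at z 12 mm. Origin: centre of its underside; x to the back (hinge side), y to the left as the robot sees it. Lid hinge axis parallel to y at x +112, z +72 mm. A spanner and a chisel lie fixed on the floor along the back (x above +30 mm).
- lid (a joint): Lid angle, rad: 0 shut, grows as the front rises. The lid is a pan 22 mm high, 223 mm from hinge to front, 0.36 to 0.56 kg. It falls shut unless held or propped. The stay draws straight at 1.10 to 1.21 rad, different each time. Faster than 2 rad/s downward counts as dropped.
- lid_handle (a point): Middle of the round steel pull bar on the lid's front: 10 mm thick, 100 mm long, parallel to chest y, 35 mm off the lid's front face, 258 mm in front of the hinge axis and 11.5 mm above it when shut. It turns in the fingers as the lid swings. Moving the lid takes 1 to 3 N here. Once the stay is straight the bar stops dead: about 4 N more for each mm.
- stay_lower (a joint): Knuckle angle of the stay, rad: about 0 folded (lid shut), 2.44 both links in line, 2.59 at its stop past centre = locked (above 2.5). Two flat links 65.5 mm long between pivots outside the right (-y) wall: upper one on the lid, lower one on the chest. Pulled straight by the lid and then eased back a few mm, the knuckle sinks past centre by its own weight and props the lid.
- knob (a point): Middle of the black round knob on the stay's knuckle, 20 mm thick, 26 mm long, axis along chest y, 198 mm to the right (-y) of the chest's middle; links end 21 mm inboard of this point. It runs on a 65.5 mm circle about the foot pivot: locked it is up and back, shut it is low in front. Drawn 5 mm forward and up it passes centre; from there the knob carries the lid (up to 15 N).
- bracket_flex (a joint): Bend of the foot bracket of the stay, m, along the straight stay (+ pulled, - pushed), stiffness 80 N per mm; over 0.7 mm either way (56 N in the stay, some 15 N at the lid handle) the stay counts as forced. The bracket is bolted fast in slots on the chest's right wall: its pivot lies 78 to 92 mm in front of the hinge axis and 35 mm below it, unmeasured.
- square: Engineer's square of bare steel lying flat, 0.28 kg, 110 (x) by 166 mm (y). Origin: centre of that outline, on its underside. Stock: bar 110 x 19 mm, 19 mm high, along x, centred at y +73.5 mm: grip it there. Blade: 28 mm wide, 10 mm high, centred at x -41 mm, reaching to y -83 mm.
- paste_tin: White tin with a red-brown lid, 79 mm wide, 50 mm high, standing right of the chest; origin under its centre. Bystander, leave alone.
- bolt: Bright M16 hexagon bolt standing on its head, 80 mm high, behind the chest on the right; origin under its centre. Bystander, leave alone.
- nut: Bright M20 hexagon nut lying flat, 31 x 35 x 16 mm, in front of the chest on the right; origin under its centre. Bystander, leave alone.

How it is judged (in metres and radians):
On the way, in this order (a step that is already met when the one before it is completed fails the run):
1. the lid stands open, propped by the locked stay, with the hand off lid and stay (value of joint stay_lower above 2.5 rad and contact force between the fingers and lid below 0.1 N), for 0.5 s.
2. the square lies flat on the chest floor, let go, with the stay still locked (value of joint stay_lower above 2.5 rad and x of square in the frame of chest between -0.065 and 0.065 m and y of square in the frame of chest between -0.09 and 0.09 m and z of square in the frame of chest between 0.004 and 0.045 m and angle between the z axis of square and the z axis of chest, either way round below 0.2 rad and linear speed of square below 0.03 m/s and contact force between the fingers and square below 0.1 N), for 0.3 s.
At the end, for the whole second after the job is handed in: the lid is fully shut (within 0.025 rad) and the square lies still and flat (within 0.2 rad) inside the chest, its middle within 65 mm front to back and 90 mm sideways of the chest's middle and less than 45 mm above the chest's underside (value of joint lid below 0.025 rad and x of square in the frame of chest between -0.065 and 0.065 m and y of square in the frame of chest between -0.09 and 0.09 m and z of square in the frame of chest between 0.004 and 0.045 m and angle between the z axis of square and the z axis of chest, either way round below 0.2 rad and linear speed of square below 0.03 m/s); the robot touches nothing.
It fails at once if the stay was forced (its foot bracket bent by over 0.7 mm) (value of joint bracket_flex above 0.0007 m or value of joint bracket_flex below -0.0007 m).
It fails at once if the lid was dropped or slammed (closing faster than 2 rad/s) (velocity of joint lid below -2 rad/s).
It fails at once if the tin, the bolt or the nut was moved by over 20 mm (distance of any of paste_tin, bolt, nut from where it was at the start of the episode above 0.02 m).
It also fails if it takes over 72 s, if anything falls off the work surface, if the arm or the gripper's body presses on something with over 40 N, if the wrist force passes 120 N, or if a joint passes its speed limit or range.

## Working session

There is one attempt and no reset: what is moved stays moved. The work goes in short steps, Python scripts to look and compute and a tool call to move; the robot and the scene stay as the last step left them, time stands still between calls to the robot, and variables do not carry over. Pictures are saved under pics/ and viewed, at most 10 in all, crops included, and the job is handed in when it is done.

Besides the shell and the picture viewer there is one more tool, called as name([rows], argument=value, ...), one row to a line, values as JSON. move_arm: Moves the arm, as the interface text tells. Its arguments: {"type":"object","properties":{"series":{"type":"array"}},"required":["series"]}

```bash
mkdir -p pics; ls; python3 - <<'E'
from station import r
import cv2,numpy as np
s=r.sense();print({k:np.round(v,3).tolist() for k,v in s.items()})
for n in("side","top"):
    c=r.capture(n);cv2.imwrite(f"pics/{n}0.png",cv2.resize(c["img"][:,:,::-1],(800,600),interpolation=cv2.INTER_CUBIC))
    R=cv2.Rodrigues(np.array(c["rvec"]))[0];print(n,c["camera_matrix"],R.round(3).tolist(),"pos",(-R.T@np.array(c["tvec"]).ravel()).round(3))
E
```

```text
pics
{'time_s': 0.0, 'joints': [-54.568, 22.092, 0.378, -0.03, -68.412, -14.817], 'joint_velocities': [0.05, 0.051, -0.106, -0.037, -0.047, 0.023], 'effort': [-0.0, -39.067, 18.741, 4.22, 0.011, -0.0], 'tcp_pos': [0.22, -0.584, 0.213], 'ee_rot': [[-0.936, -0.352, -0.001], [-0.352, 0.936, 0.002], [0.0, 0.002, -1.0]], 'wrist_force': [0.138, 0.168, 0.887], 'moment': [0.032, 0.025, 0.058], 'gripper_force': 0.0, 'gripper_width': 0.999}
side [[385.5291892    0.         252.99490605]
 [  0.         385.5291892  188.3129108 ]
 [  0.           0.           1.        ]] [[-0.994, -0.111, -0.012], [-0.033, 0.394, -0.919], [0.106, -0.912, -0.395]] pos [0.495 0.738 0.435]
top [[367.20696248   0.         251.94849744]
 [  0.         367.20696248 194.94417671]
 [  0.           0.           1.        ]] [[-0.133, -0.991, -0.003], [-0.962, 0.13, -0.239], [0.237, -0.029, -0.971]] pos [ 0.402 -0.109  0.921]
```

View pics/side0.png

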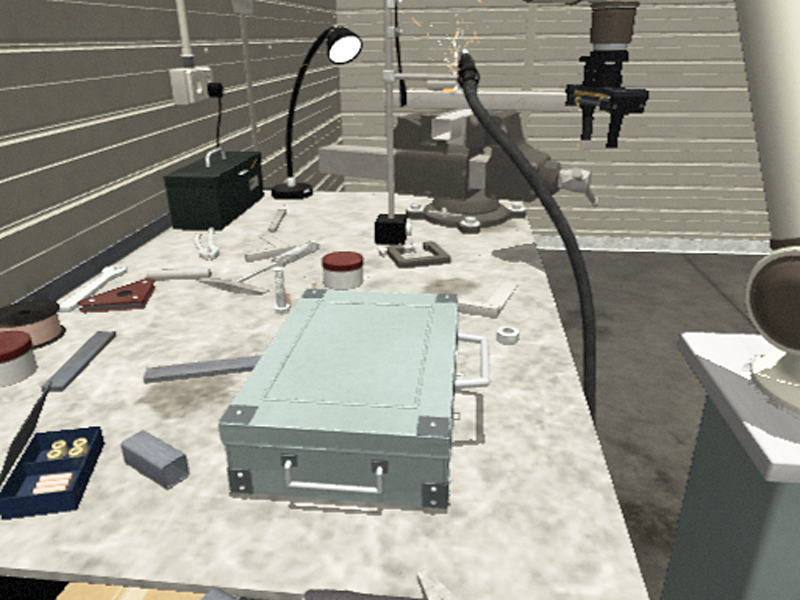

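View pics/top0.png

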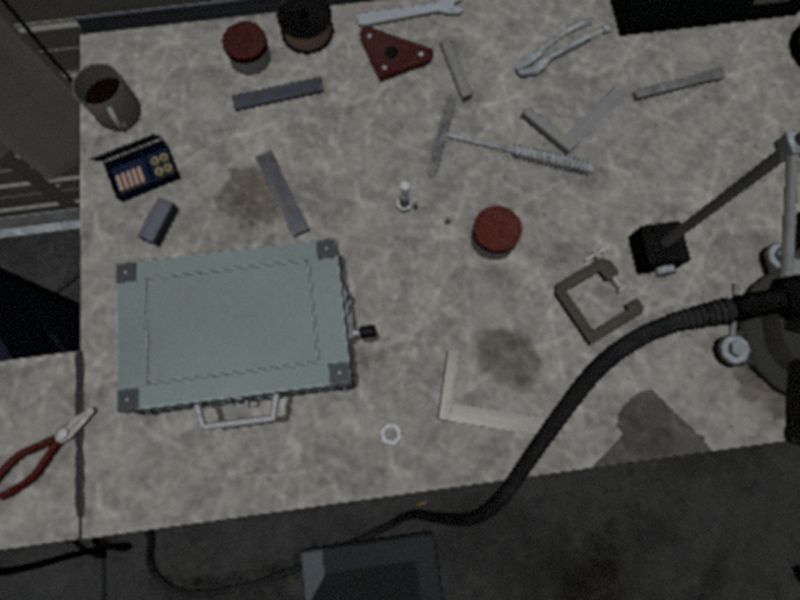

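Side view: the chest is in the middle with its pull bar at (485,360), and the nut at (507,335). The tin is at (343,270), the bolt at (280,290) and the square at (490,300). Top view: the lid corners are (127,270), (327,247), (340,373) and (128,400), with the bar at (203..277,424..418). The knob is at (368,331) and the square's corner is at (443,412).

```bash
cat > h.py <<'E'
import numpy as np,cv2
from station import r
def cam(n):
    c=r.capture(n);R=cv2.Rodrigues(np.array(c["rvec"],float))[0];t=np.array(c["tvec"],float).ravel()
    return dict(img=c["img"],K=np.array(c["camera_matrix"]),R=R,t=t,o=-R.T@t)
def ray(c,p): 
    return c["R"].T@np.linalg.inv(c["K"])@np.array([p[0],p[1],1.])
def onz(c,p,z):
    d=ray(c,p);return c["o"]+d*(z-c["o"][2])/d[2]
def proj(c,P):
    return cv2.projectPoints(np.array(P,float).reshape(-1,3),cv2.Rodrigues(c["R"])[0],c["t"],c["K"],None)[0].reshape(-1,2)
def tri(c1,p1,c2,p2):
    A=[];b=[]
    for c,p in((c1,p1),(c2,p2)):
        d=ray(c,p);d/=np.linalg.norm(d);M=np.eye(3)-np.outer(d,d);A.append(M);b.append(M@c["o"])
    return np.linalg.lstsq(np.vstack(A),np.hstack(b),rcond=None)[0]
def save(c,name,x0,y0,x1,y1,s):
    cv2.imwrite("pics/"+name,cv2.resize(np.clip(c["img"][y0:y1,x0:x1,::-1]*1.0,0,255).astype(np.uint8),None,fx=s,fy=s,interpolation=cv2.INTER_CUBIC))
E
python3 - <<'E'
from h import *
k=512/800
T=cam("top");S=cam("side")
for n,p,z in [("lidBL",(118,262),.094),("BR",(337,238),.094),("FR",(353,384),.094),("FL",(119,411),.094),("barL",(203,425),.0835),("barR",(277,419),.0835),("knob",(368,331),.05),("sqcorner",(441,418),.015),("sqback",(450,352),.01),("sqright",(540,428),.015),("nut",(391,434),.016),("tin",(497,230),.05),("bolt",(405,187),.08)]:
    print(n,onz(T,np.array(p)*k,z).round(3))
for n,p,z in [("lidFL",(447,421),.094),("lidBL",(224,421),.094),("BR",(305,292),.094),("FR",(458,296),.094),("barL",(487,383),.0835),("barR",(485,337),.0835)]:
    print("S",n,onz(S,np.array(p)*k,z).round(3))
save(T,"t1.png",200,200,390,340,4.2)
save(S,"s1.png",190,150,350,270,5)
E
```

```text
lidBL [0.726 0.271 0.094]
BR [ 0.72  -0.062  0.094]
FR [ 0.496 -0.06   0.094]
FL [0.502 0.274 0.094]
barL [0.467 0.16  0.084]
barR [0.462 0.054 0.084]
knob [ 0.579 -0.09   0.05 ]
sqcorner [ 0.434 -0.185  0.015]
sqback [ 0.535 -0.215  0.01 ]
sqright [ 0.399 -0.334  0.015]
nut [ 0.42  -0.105  0.016]
tin [ 0.716 -0.317  0.05 ]
bolt [ 0.796 -0.178  0.08 ]
S lidFL [0.503 0.253 0.094]
S lidBL [0.717 0.273 0.094]
S BR [ 0.718 -0.046  0.094]
S FR [ 0.497 -0.05   0.094]
S barL [0.462 0.163 0.084]
S barR [0.462 0.053 0.084]
```

View pics/t1.png

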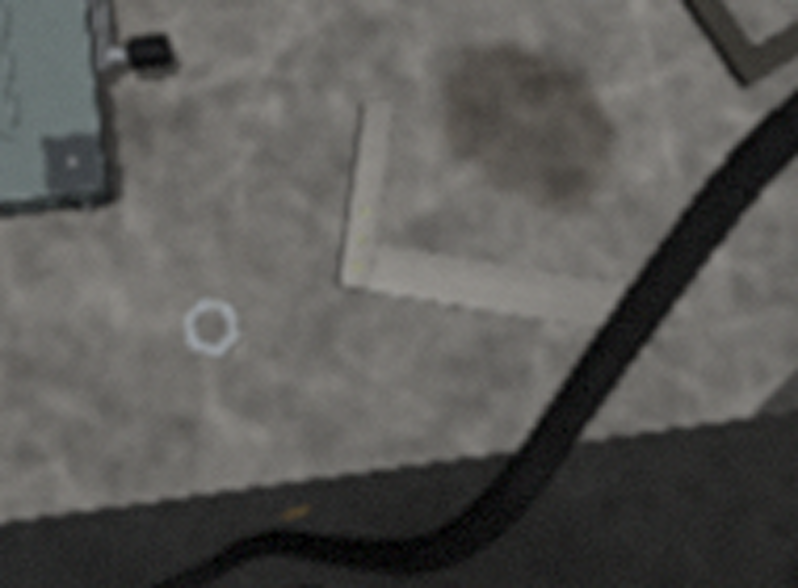

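View pics/s1.png

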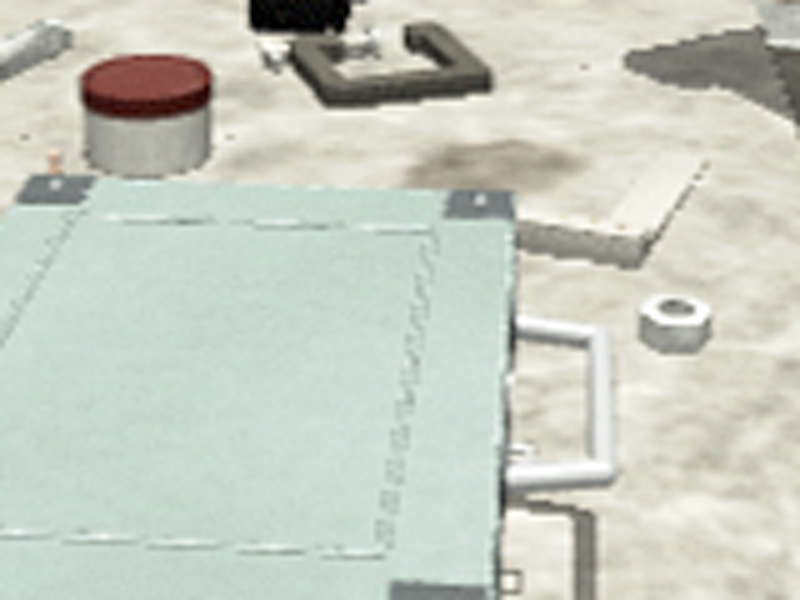

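The top crop shows the stock from (358,285) to (375,105), the blade running right under the hose, and the nut at (211,327). The side crop shows the bar at (600,400) and the square's corner at (635,265). Next I check where the hose is and refine the square.

```bash
python3 - <<'E'
from h import *
k=512/800
T=cam("top");S=cam("side")
tp=np.array([(800,295),(730,315),(690,320),(640,345),(600,375),(560,420),(525,470),(500,490),(470,515),(430,515)])*k
tp=np.vstack([np.linspace(tp[i],tp[i+1],40) for i in range(len(tp)-1)])
for p in [(472,85),(490,125),(520,165),(550,205),(572,250),(585,310),(590,380)]:
    d=ray(S,np.array(p)*k)
    P=S["o"]+np.linspace(.3,2.2,400)[:,None]*d
    D=np.linalg.norm(proj(T,P)[:,None]-tp[None],axis=2);i=D.min(1).argmin();print(p,P[i].round(3),D.min().round(1))
print("start tcp in top px*1.56",proj(T,r.sense()["tcp_pos"])/k, "side",proj(S,r.sense()["tcp_pos"])/k)
c=lambda u,v:np.array([200+u/4.2,200+v/4.2])
for n,p,z in [("stockFL",(341,288),.0),("stockBL",(361,103),.019),("BR",(391,105),.019),("FLtop",(346,283),.019),("innercorner",(375,250),.01),("bladefront far",(575,325),.0),("bladeback far",(620,285),.01),("bladeback near",(380,247),.01),("nut",(211,327),.016)]:
    print(n,onz(T,c(*p),z).round(4))
s=lambda u,v:np.array([190+u/5,150+v/5])
for n,p,z in [("stockFL top",(643,243),.019),("stockFL bot",(637,268),.0),("bladefar front",(707,160),.01),("nut",(675,310),.016)]:
    print("S",n,onz(S,s(*p),z).round(4))
E
```

```text
(472, 85) [ 0.485 -0.432  0.349] 0.1
(490, 125) [ 0.452 -0.352  0.289] 0.4
(520, 165) [ 0.401 -0.301  0.23 ] 0.4
(550, 205) [ 0.35  -0.266  0.171] 0.3
(572, 250) [ 0.315 -0.222  0.108] 0.3
(585, 310) [ 0.293 -0.172  0.024] 0.1
(590, 380) [ 0.276 -0.15  -0.093] 2.9
start tcp in top px*1.56 [[828.00931853 551.13608534]] side [[596.38555815 147.1368686 ]]
stockFL [ 0.4325 -0.183   0.    ]
stockBL [ 0.5363 -0.2095  0.019 ]
BR [ 0.5328 -0.2268  0.019 ]
FLtop [ 0.4343 -0.1848  0.019 ]
innercorner [ 0.4511 -0.2051  0.01  ]
bladefront far [ 0.3935 -0.3149  0.    ]
bladeback far [ 0.4124 -0.3427  0.01  ]
bladeback near [ 0.4524 -0.2083  0.01  ]
nut [ 0.4202 -0.1046  0.016 ]
S stockFL top [ 0.4322 -0.1696  0.019 ]
S stockFL bot [ 0.4338 -0.1796  0.    ]
S bladefar front [ 0.3892 -0.3071  0.01  ]
S nut [ 0.4199 -0.1005  0.016 ]
```

The hose hangs over the blade: (0.40,-0.30) at z 0.23, falling to (0.29,-0.17) at z 0.02. I cross above it on the way to the pull bar at about (0.4645, 0.107, 0.0835).

move_arm([
  {"grip": 1,"xyz": [0,0,-45],"angular": [0,0,0]},
  {"grip": 0.6,"xyz": [0,0,-90],"angular": [0,0,0]},
  {"grip": 0.3,"xyz": [0,0,-125],"angular": [0,0,-0.1]},
  {"grip": 0.3,"xyz": [-31,37,-125],"angular": [0,0,-0.2]},
  {"grip": 0.3,"xyz": [-62,74,-125],"angular": [0,0,-0.32]},
  {"grip": 0.3,"xyz": [-93,111,-125],"angular": [0,0,-0.44]},
  {"grip": 0.3,"xyz": [-124,148,-125],"angular": [0,0,-0.56]},
  {"grip": 0.3,"xyz": [-155,185,-125],"angular": [0,0,-0.68]},
  {"grip": 0.3,"xyz": [-186,222,-125],"angular": [0,0,-0.8]},
  {"grip": 0.3,"xyz": [-217,257,-125],"angular": [0,0,-0.92]},
])

```text
time_s: 1.3
tcp_pos: [0.3326, -0.2661, 0.3392]
ee_rot: [[-0.282, -0.959, 0.001], [-0.959, 0.282, -0.0], [-0.0, -0.001, -1.0]]
wrist_force: [1.3, -0.5, -0.1]
gripper_width: 0.325
gripper_force: 0.0
```

move_arm([
  {"grip": 0.3,"xyz": [-48,-3,0],"angular": [0,0,-0.09]},
  {"grip": 0.3,"xyz": [-96,-5,0],"angular": [0,0,-0.18]},
  {"grip": 0.3,"xyz": [-144,-7,0],"angular": [0,0,-0.27]},
  {"grip": 0.3,"xyz": [-192,-10,0],"angular": [0,0,-0.27]},
  {"grip": 0.3,"xyz": [-240,-12,0],"angular": [0,0,-0.27]},
  {"grip": 0.3,"xyz": [-288,-14,10],"angular": [0,0,-0.27]},
  {"grip": 0.3,"xyz": [-330,-16,35],"angular": [0,0,-0.27]},
  {"grip": 0.3,"xyz": [-365,-18,70],"angular": [0,0,-0.27]},
  {"grip": 0.3,"xyz": [-390,-20,110],"angular": [0,0,-0.27]},
  {"grip": 0.3,"xyz": [-395,-20,139],"angular": [0,0,-0.27]},
])

```text
time_s: 2.3
tcp_pos: [0.465, 0.1067, 0.1974]
ee_rot: [[-0.018, -1.0, -0.002], [-1.0, 0.018, -0.0], [0.001, 0.002, -1.0]]
wrist_force: [-0.0, -0.6, 0.2]
gripper_width: 0.301
gripper_force: 0.0
```

```bash
python3 - <<'E'
from h import *
T=cam("top");S=cam("side")
print(r.sense()["tcp_pos"],r.sense()["ee_rot"])
save(S,"s2.png",230,120,390,240,5)
print("bar tip pred side crop",(proj(S,[.4635,.107,.0835])-[230,120])*5)
# bar in side view: bright pixels
g=S["img"].min(2)[200:260,290:325];
for v in range(205,255,4):
    row=S["img"][v,290:330].min(1);print(v,''.join('#' if x>170 else '.' for x in row))
E
```

```text
[0.46252145 0.10432256 0.19581238] [[-0.02008997 -0.99975661 -0.00911658]
 [-0.9997886   0.02012885 -0.00419351]
 [ 0.004376    0.0090304  -0.99994965]]
bar tip pred side crop [[400.29109556 544.81626885]]
205 ########################################
209 ....####################################
213 .........###################..##########
217 ......................######........###.
221 ...###############.....#################
225 ..################.....#################
229 ..################.....#################
233 #.################.....#################
237 #.###############......#################
241 ..###.############.....#################
245 .################......#################
249 ........................################
253 .....................................###
```

View pics/s2.png

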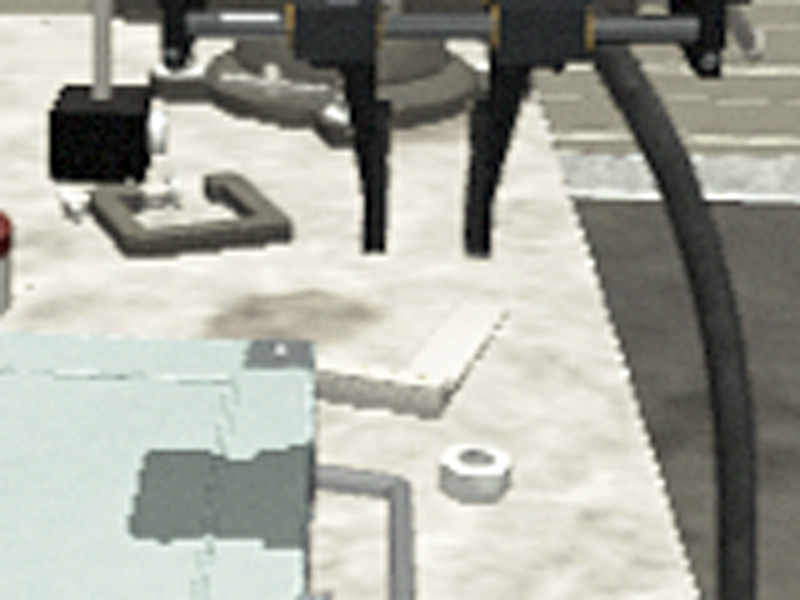

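The body's 190 mm axis lies along the closing line. The bar is at crop column 401, as predicted, with the fingers on either side of it. I go down and grip.

move_arm([
  {"grip": 0.3,"xyz": [0,0,40],"angular": [0,0,0]},
  {"grip": 0.3,"xyz": [0,0,80],"angular": [0,0,0]},
  {"grip": 0.3,"xyz": [0,0,108],"angular": [0,0,0]},
  {"grip": 0.3,"xyz": [0,0,108],"angular": [0,0,0]},
  {"grip": 0.1,"xyz": [0,0,108],"angular": [0,0,0]},
  {"grip": 0,"xyz": [0,0,108],"angular": [0,0,0]},
  {"grip": 0,"xyz": [0,0,108],"angular": [0,0,0]},
  {"grip": 0,"xyz": [0,0,108],"angular": [0,0,0]},
])

```text
time_s: 3.2
tcp_pos: [0.466, 0.105, 0.0934]
ee_rot: [[-0.021, -1.0, 0.003], [-1.0, 0.021, 0.001], [-0.002, -0.003, -1.0]]
wrist_force: [0.8, 0.7, 0.4]
gripper_width: 0.046
gripper_force: 0.0
```

```bash
python3 - <<'E'
from h import *
s=r.sense();print(s["gripper_width"],s["gripper_force"],s["tcp_pos"],s["wrist_force"])
S=cam("side");T=cam("top")
a=S["img"][170:270,270:370,::-1];b=T["img"][190:290,100:200,::-1]
cv2.imwrite("pics/g3.png",cv2.resize(np.hstack([a,np.clip(b*2.0,0,255).astype(np.uint8)]),None,fx=4,fy=4,interpolation=cv2.INTER_CUBIC))
E
```

```text
0.04568803790841686 0.0 [0.46595732 0.10503461 0.09336488] [0.80785616 0.7187779  0.38757963]
```

View pics/g3.png

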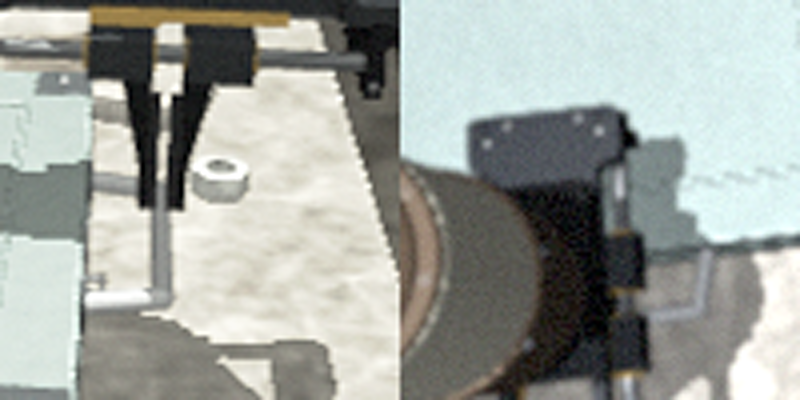

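```bash
python3 - <<'E'
from h import *
S=cam("side")
for P in ([.466,.105,.0684],[.466,.115,.0684],[.4635,.115,.0835],[.4635,.105,.0835],[.4635,.157,.0835],[.4635,.157,.065],[.4635,.157,.05]): print(P,((proj(S,P)-[270,170])*4).round())
E
```

```text
[0.466, 0.105, 0.0684] [[153. 262.]]
[0.466, 0.115, 0.0684] [[154. 273.]]
[0.4635, 0.115, 0.0835] [[161. 244.]]
[0.4635, 0.105, 0.0835] [[160. 234.]]
[0.4635, 0.157, 0.0835] [[163. 293.]]
[0.4635, 0.157, 0.065] [[161. 329.]]
[0.4635, 0.157, 0.05] [[159. 358.]]
```

move_arm([
  {"grip": 0,"xyz": [0,0,0],"angular": [0,0,0]},
  {"grip": 0,"xyz": [0,0,0],"angular": [0,0,0]},
])

```text
time_s: 3.55
tcp_pos: [0.4651, 0.1046, 0.0919]
ee_rot: [[-0.021, -1.0, -0.0], [-1.0, 0.021, -0.0], [0.0, 0.0, -1.0]]
wrist_force: [0.3, 0.4, -0.2]
gripper_width: 0.002
gripper_force: 0.0
```

```bash
python3 - <<'E'
from h import *
S=cam("side")
for z in (.17,.18,.19,.2,.21): print(z,((proj(S,[[.4755,.105,z],[.4515,.105,z]])-[230,120])*5).round().tolist())
save(S,"g4.png",270,170,370,270,5)
E
```

```text
0.17 [[377.0, 326.0], [446.0, 328.0]]
0.18 [[379.0, 299.0], [448.0, 301.0]]
0.19 [[380.0, 273.0], [449.0, 275.0]]
0.2 [[381.0, 246.0], [451.0, 248.0]]
0.21 [[382.0, 219.0], [453.0, 220.0]]
```

View pics/g4.png

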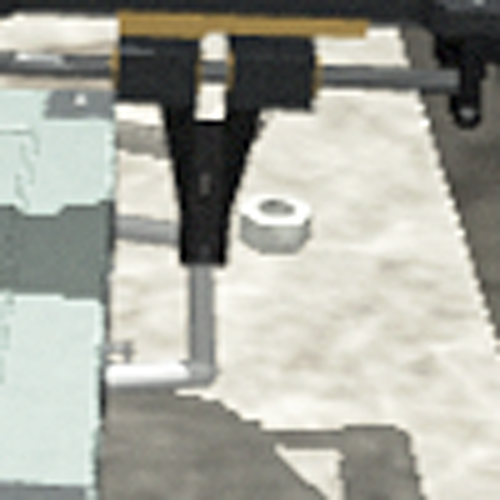

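```bash
python3 - <<'E'
from h import *
S=cam("side");T=cam("top")
print("carriage",tri(S,(312.5,184),T,(156.3,265.6)))
b=T["img"][230:300,130:200,::-1]
cv2.imwrite("pics/t4.png",cv2.resize(np.clip(b*2.5,0,255).astype(np.uint8),None,fx=8,fy=8,interpolation=cv2.INTER_CUBIC))
for P in ([.4635,.105,.0835],[.4635,.056,.0835],[.4635,.105,.14]):print(P,(proj(T,P)-[130,230])*8)
E
```

```text
carriage [0.46444178 0.08080119 0.16275871]
[0.4635, 0.105, 0.0835] [[196.79695418 323.11970779]]
[0.4635, 0.056, 0.0835] [[371.47374004 299.38761702]]
[0.4635, 0.105, 0.14] [[140.46559103 314.57149774]]
```

View pics/t4.png

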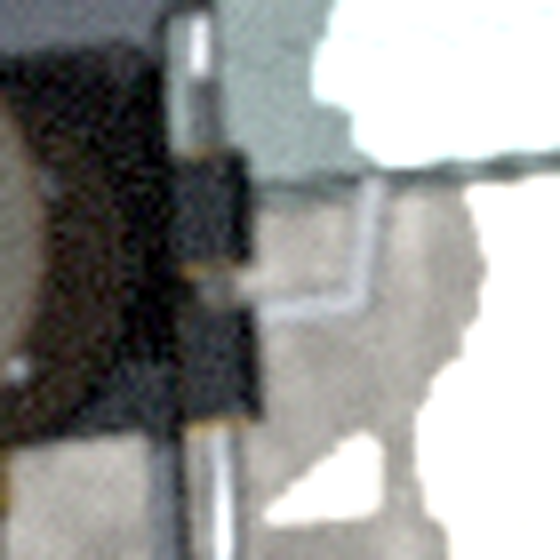

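The fingers closed just above the bar. Their tips show at about z 0.095, so in fact they end at about the reported TCP rather than 25 mm ahead of it (the start picture agrees). I open, go 25 mm lower and close again.

move_arm([
  {"grip": 0.35,"xyz": [0,0,-4],"angular": [0,0,0]},
  {"grip": 0.35,"xyz": [0,0,-4],"angular": [0,0,0]},
  {"grip": 0.35,"xyz": [0,0,-4],"angular": [0,0,0]},
  {"grip": 0.32,"xyz": [0,0,-4],"angular": [0,0,0]},
  {"grip": 0.32,"xyz": [0,0,8],"angular": [0,0,0]},
  {"grip": 0.32,"xyz": [0,0,25],"angular": [0,0,0]},
  {"grip": 0,"xyz": [0,0,25],"angular": [0,0,0]},
  {"grip": 0,"xyz": [0,0,25],"angular": [0,0,0]},
  {"grip": 0,"xyz": [0,0,25],"angular": [0,0,0]},
  {"grip": 0,"xyz": [0,0,25],"angular": [0,0,0]},
])

```text
time_s: 4.7
tcp_pos: [0.465, 0.1049, 0.0676]
ee_rot: [[-0.021, -1.0, -0.0], [-1.0, 0.021, 0.0], [-0.0, 0.0, -1.0]]
wrist_force: [-1.8, 2.5, 2.5]
gripper_width: 0.101
gripper_force: 30.0
```

```bash
python3 - <<'E'
from math import *
for p in [.06,.12,.18,.24,.3,.36,.42,.48,.54,.6,.66,.72,.78,.84,.9,.95,1.0,1.04,1.06,1.08,1.1,1.12,1.14,1.16,1.18,1.2,1.22]:
    print(p,round(-(258*(1-cos(p))+11.5*sin(p)),1),round(-(258*sin(p)-11.5*(1-cos(p))),1))
E
```

```text
0.06 -1.2 -15.5
0.12 -3.2 -30.8
0.18 -6.2 -46.0
0.24 -10.1 -61.0
0.3 -14.9 -75.7
0.36 -20.6 -90.1
0.42 -27.1 -104.2
0.48 -34.5 -117.8
0.54 -42.6 -131.0
0.6 -51.6 -143.7
0.66 -61.2 -155.8
0.72 -71.6 -167.3
0.78 -82.7 -178.1
0.84 -94.4 -188.3
0.9 -106.6 -197.7
0.95 -117.3 -205.1
1.0 -128.3 -211.8
1.04 -137.3 -216.8
1.06 -141.9 -219.2
1.08 -146.5 -221.5
1.1 -151.2 -223.6
1.12 -155.9 -225.7
1.14 -160.7 -227.7
1.16 -165.5 -229.6
1.18 -170.4 -231.4
1.2 -175.2 -233.1
1.22 -180.1 -234.7
```

move_arm([
  {"grip": 0,"xyz": [0,-1.2,-15.5],"angular": [0,0,0]},
  {"grip": 0,"xyz": [0,-3.2,-30.8],"angular": [0,0,0]},
  {"grip": 0,"xyz": [0,-6.2,-46],"angular": [0,0,0]},
  {"grip": 0,"xyz": [0,-10.1,-61],"angular": [0,0,0]},
  {"grip": 0,"xyz": [0,-14.9,-75.7],"angular": [0,0,0]},
  {"grip": 0,"xyz": [0,-20.6,-90.1],"angular": [0,0,0]},
])

```text
time_s: 5.3
tcp_pos: [0.4847, 0.1047, 0.1572]
ee_rot: [[-0.021, -1.0, -0.002], [-1.0, 0.021, 0.001], [-0.001, 0.002, -1.0]]
wrist_force: [-1.3, 2.7, -3.2]
gripper_width: 0.102
gripper_force: 30.0
```

move_arm([
  {"grip": 0,"xyz": [0,-6.5,-14.1],"angular": [0,0,0]},
  {"grip": 0,"xyz": [0,-13.9,-27.7],"angular": [0,0,0]},
  {"grip": 0,"xyz": [0,-22,-40.9],"angular": [0,0,0]},
  {"grip": 0,"xyz": [0,-31,-53.6],"angular": [0,0,0]},
  {"grip": 0,"xyz": [0,-40.6,-65.7],"angular": [0,0,0]},
  {"grip": 0,"xyz": [0,-51,-77.2],"angular": [0,0,0]},
  {"grip": 0,"xyz": [0,-62.1,-88],"angular": [0,0,0]},
  {"grip": 0,"xyz": [0,-73.8,-98.2],"angular": [0,0,0]},
  {"grip": 0,"xyz": [0,-86,-107.6],"angular": [0,0,0]},
  {"grip": 0,"xyz": [0,-96.7,-115],"angular": [0,0,0]},
])

```text
time_s: 6.3
tcp_pos: [0.5809, 0.1033, 0.2749]
ee_rot: [[-0.019, -1.0, -0.001], [-1.0, 0.019, 0.002], [-0.002, 0.001, -1.0]]
wrist_force: [-8.0, 4.4, 9.4]
gripper_width: 0.1
gripper_force: 30.1
```

move_arm([
  {"grip": 0,"xyz": [0,-6,-3.7],"angular": [0,0,0]},
  {"grip": 0,"xyz": [0,-11,-6.7],"angular": [0,0,0]},
  {"grip": 0,"xyz": [0,-15.5,-9.2],"angular": [0,0,0]},
  {"grip": 0,"xyz": [0,-20,-11.7],"angular": [0,0,0]},
  {"grip": 0,"xyz": [0,-22.3,-12.9],"angular": [0,0,0]},
  {"grip": 0,"xyz": [0,-24.6,-14.1],"angular": [0,0,0]},
  {"grip": 0,"xyz": [0,-24.6,-14.1],"angular": [0,0,0]},
])

```text
time_s: 7.0
tcp_pos: [0.6064, 0.1031, 0.2891]
ee_rot: [[-0.019, -1.0, 0.002], [-1.0, 0.019, 0.003], [-0.003, -0.002, -1.0]]
wrist_force: [-6.1, 4.7, 8.7]
gripper_width: 0.105
gripper_force: 30.1
```

move_arm([
  {"grip": 0,"xyz": [0,-2,-1.9],"angular": [0,0,0]},
  {"grip": 0,"xyz": [0,-4.2,-3.4],"angular": [0,0,0]},
  {"grip": 0,"xyz": [0,-6.2,-4.6],"angular": [0,0,0]},
  {"grip": 0,"xyz": [0,-6.2,-4.6],"angular": [0,0,0]},
  {"grip": 0,"xyz": [0,-6.2,-4.6],"angular": [0,0,0]},
])

```text
time_s: 7.5
tcp_pos: [0.6127, 0.1029, 0.2923]
ee_rot: [[-0.02, -1.0, 0.001], [-1.0, 0.02, 0.002], [-0.002, -0.001, -1.0]]
wrist_force: [-2.9, 4.4, 5.0]
gripper_width: 0.1
gripper_force: 30.0
```

```bash
cat > knob.py <<'E'
from h import *
def blob(c,box):
    x0,y0,x1,y1=box;g=c["img"][y0:y1,x0:x1].max(2);m=(g<45).astype(np.uint8)
    n,l,st,ce=cv2.connectedComponentsWithStats(m)
    return [(st[i,:4]+[x0,y0,0,0]).tolist()+[int(st[i,4])]+(ce[i]+[x0,y0]).round(1).tolist() for i in range(1,n) if st[i,4]>12]
if __name__=="__main__":
    T=cam("top");S=cam("side");s=r.sense()
    print(s["tcp_pos"].__array__().round(4) if hasattr(s["tcp_pos"],'__array__') else s["tcp_pos"],np.round(s["wrist_force"],1))
    print("pred",proj(T,[.62,-.092,.1]),proj(S,[.62,-.092,.1]))
    print(blob(T,(215,150,270,235)))
    a=T["img"][150:250,200:300,::-1];b=S["img"][140:240,200:300,::-1]
    import sys
    cv2.imwrite("pics/"+sys.argv[1],cv2.resize(np.hstack([np.clip(a*2.,0,255).astype(np.uint8),b]),None,fx=4,fy=4,interpolation=cv2.INTER_CUBIC))
E
python3 knob.py k5.png
```

```text
[0.6127 0.1029 0.2923] [-3.6  4.5  4.5]
pred [[233.15430938 190.06085312]] [[240.86098228 178.1713811 ]]
[[226, 175, 10, 8, 65, 230.7, 178.5], [220, 188, 5, 4, 14, 222.1, 189.3]]
```

move_arm([
  {"grip": 0,"xyz": [0,-1.3,-0.7],"angular": [0,0,0]},
  {"grip": 0,"xyz": [0,-2.7,-1.4],"angular": [0,0,0]},
  {"grip": 0,"xyz": [0,-2.7,-1.4],"angular": [0,0,0]},
])

```text
time_s: 7.9
tcp_pos: [0.6154, 0.1028, 0.2935]
ee_rot: [[-0.02, -1.0, 0.001], [-1.0, 0.02, 0.002], [-0.002, -0.001, -1.0]]
wrist_force: [-3.3, 4.1, 3.6]
gripper_width: 0.106
gripper_force: 30.0
```

move_arm([
  {"grip": 0,"xyz": [0,-1.3,-0.7],"angular": [0,0,0]},
  {"grip": 0,"xyz": [0,-2.7,-1.4],"angular": [0,0,0]},
  {"grip": 0,"xyz": [0,-2.7,-1.4],"angular": [0,0,0]},
])

```text
time_s: 8.2
tcp_pos: [0.6181, 0.1028, 0.2948]
ee_rot: [[-0.02, -1.0, 0.001], [-1.0, 0.02, 0.002], [-0.002, -0.001, -1.0]]
wrist_force: [-2.7, 3.7, 3.4]
gripper_width: 0.105
gripper_force: 30.0
```

move_arm([
  {"grip": 0,"xyz": [0,-1.4,-0.6],"angular": [0,0,0]},
  {"grip": 0,"xyz": [0,-2.7,-1.3],"angular": [0,0,0]},
  {"grip": 0,"xyz": [0,-2.7,-1.3],"angular": [0,0,0]},
])

```text
time_s: 8.5
tcp_pos: [0.6208, 0.1027, 0.296]
ee_rot: [[-0.02, -1.0, 0.001], [-1.0, 0.02, 0.002], [-0.002, -0.001, -1.0]]
wrist_force: [-1.9, 3.7, 3.1]
gripper_width: 0.102
gripper_force: 30.0
```

move_arm([
  {"grip": 0,"xyz": [0,-1.4,-0.6],"angular": [0,0,0]},
  {"grip": 0,"xyz": [0,-2.7,-1.3],"angular": [0,0,0]},
  {"grip": 0,"xyz": [0,-2.7,-1.3],"angular": [0,0,0]},
])

```text
time_s: 8.8
tcp_pos: [0.6236, 0.1026, 0.2973]
ee_rot: [[-0.02, -1.0, 0.001], [-1.0, 0.02, 0.002], [-0.002, -0.001, -1.0]]
wrist_force: [-2.5, 4.6, 4.0]
gripper_width: 0.104
gripper_force: 30.0
```

move_arm([
  {"grip": 0,"xyz": [0,-1.4,-0.6],"angular": [0,0,0]},
  {"grip": 0,"xyz": [0,-2.7,-1.2],"angular": [0,0,0]},
  {"grip": 0,"xyz": [0,-2.7,-1.2],"angular": [0,0,0]},
])

```text
time_s: 9.1
tcp_pos: [0.6264, 0.1025, 0.2984]
ee_rot: [[-0.02, -1.0, 0.001], [-1.0, 0.02, 0.002], [-0.002, -0.001, -1.0]]
wrist_force: [-2.4, 4.8, 3.4]
gripper_width: 0.104
gripper_force: 30.0
```

move_arm([
  {"grip": 0,"xyz": [0,-1.4,-0.6],"angular": [0,0,0]},
  {"grip": 0,"xyz": [0,-2.7,-1.2],"angular": [0,0,0]},
  {"grip": 0,"xyz": [0,-2.7,-1.2],"angular": [0,0,0]},
])

```text
time_s: 9.4
tcp_pos: [0.6292, 0.1025, 0.2995]
ee_rot: [[-0.02, -1.0, 0.001], [-1.0, 0.02, 0.002], [-0.002, -0.001, -1.0]]
wrist_force: [-2.3, 5.1, 3.8]
gripper_width: 0.103
gripper_force: 30.0
```

move_arm([
  {"grip": 0,"xyz": [0,-1.4,-0.6],"angular": [0,0,0]},
  {"grip": 0,"xyz": [0,-2.7,-1.2],"angular": [0,0,0]},
  {"grip": 0,"xyz": [0,-2.7,-1.2],"angular": [0,0,0]},
])

```text
time_s: 9.7
tcp_pos: [0.6318, 0.1025, 0.3005]
ee_rot: [[-0.02, -1.0, 0.001], [-1.0, 0.02, 0.002], [-0.002, -0.001, -1.0]]
wrist_force: [-2.4, 4.9, 2.8]
gripper_width: 0.102
gripper_force: 30.0
```

move_arm([
  {"grip": 0,"xyz": [0,-1.4,-0.5],"angular": [0,0,0]},
  {"grip": 0,"xyz": [0,-2.7,-1.1],"angular": [0,0,0]},
  {"grip": 0,"xyz": [0,-2.7,-1.1],"angular": [0,0,0]},
])

```text
time_s: 10.0
tcp_pos: [0.6346, 0.1024, 0.3016]
ee_rot: [[-0.02, -1.0, 0.001], [-1.0, 0.02, 0.002], [-0.002, -0.001, -1.0]]
wrist_force: [-2.4, 4.0, 2.6]
gripper_width: 0.104
gripper_force: 30.0
```

move_arm([
  {"grip": 0,"xyz": [0,-1.3,-0.5],"angular": [0,0,0]},
  {"grip": 0,"xyz": [0,-2.6,-1.0],"angular": [0,0,0]},
  {"grip": 0,"xyz": [0,-2.6,-1.0],"angular": [0,0,0]},
])

```text
time_s: 10.3
tcp_pos: [0.6374, 0.1023, 0.3025]
ee_rot: [[-0.02, -1.0, 0.001], [-1.0, 0.02, 0.002], [-0.002, -0.001, -1.0]]
wrist_force: [-2.1, 5.3, 3.2]
gripper_width: 0.105
gripper_force: 30.0
```

move_arm([
  {"grip": 0,"xyz": [0,-1.2,-0.5],"angular": [0,0,0]},
  {"grip": 0,"xyz": [0,-2.4,-0.9],"angular": [0,0,0]},
  {"grip": 0,"xyz": [0,-2.4,-0.9],"angular": [0,0,0]},
])

```text
time_s: 10.6
tcp_pos: [0.6394, 0.1022, 0.3032]
ee_rot: [[-0.02, -1.0, -0.0], [-1.0, 0.02, 0.002], [-0.002, 0.0, -1.0]]
wrist_force: [-2.7, 4.8, 2.5]
gripper_width: 0.105
gripper_force: 30.0
```

move_arm([
  {"grip": 0,"xyz": [0,-0.8,-0.3],"angular": [0,0,0]},
  {"grip": 0,"xyz": [0,-1.6,-0.6],"angular": [0,0,0]},
  {"grip": 0,"xyz": [0,-1.6,-0.6],"angular": [0,0,0]},
])

```text
time_s: 10.9
tcp_pos: [0.6403, 0.1022, 0.3035]
ee_rot: [[-0.02, -1.0, -0.002], [-1.0, 0.02, 0.002], [-0.002, 0.002, -1.0]]
wrist_force: [-3.9, 5.3, 2.3]
gripper_width: 0.106
gripper_force: 30.0
```

move_arm([
  {"grip": 0,"xyz": [0,-0.7,-0.3],"angular": [0,0,0]},
  {"grip": 0,"xyz": [0,-1.2,-0.5],"angular": [0,0,0]},
  {"grip": 0,"xyz": [0,-1.2,-0.5],"angular": [0,0,0]},
])

```text
time_s: 11.2
tcp_pos: [0.6409, 0.1022, 0.3037]
ee_rot: [[-0.02, -1.0, -0.004], [-1.0, 0.02, 0.002], [-0.002, 0.004, -1.0]]
wrist_force: [-5.4, 5.3, 2.3]
gripper_width: 0.105
gripper_force: 30.0
```

The bar has stopped dead with about 3 N more on it, so the stay is straight. I ease back.

move_arm([
  {"grip": 0,"xyz": [0,1,0.4],"angular": [0,0,0]},
  {"grip": 0,"xyz": [0,1.9,0.8],"angular": [0,0,0]},
  {"grip": 0,"xyz": [0,2.8,1.1],"angular": [0,0,0]},
  {"grip": 0,"xyz": [0,2.8,1.1],"angular": [0,0,0]},
  {"grip": 0,"xyz": [0,3.7,1.5],"angular": [0,0,0]},
  {"grip": 0,"xyz": [0,4.6,1.8],"angular": [0,0,0]},
  {"grip": 0,"xyz": [0,4.6,1.8],"angular": [0,0,0]},
])

```text
time_s: 11.9
tcp_pos: [0.6376, 0.1023, 0.3026]
ee_rot: [[-0.02, -1.0, 0.001], [-1.0, 0.02, 0.002], [-0.002, -0.0, -1.0]]
wrist_force: [-2.6, 4.8, 2.0]
gripper_width: 0.105
gripper_force: 30.0
```

```bash
python3 knob.py k6.png
```

```text
[0.6377 0.1023 0.3026] [-2.9  5.5  3.2]
pred [[233.15430938 190.06085312]] [[240.86098228 178.1713811 ]]
[[225, 165, 10, 8, 60, 229.4, 168.5]]
```

View pics/k6.png

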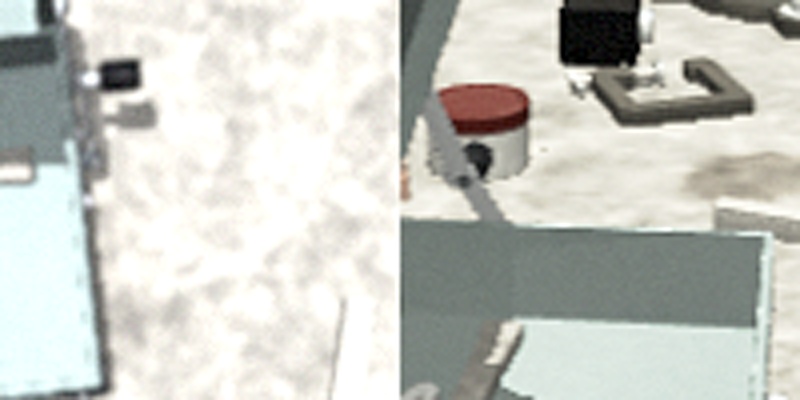

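The side crop shows the chest open, the stay nearly straight from (435,95) to (500,220) and the knob at (478,158). I ease a little further and read the force.

move_arm([
  {"grip": 0,"xyz": [0,0.9,0.3],"angular": [0,0,0]},
  {"grip": 0,"xyz": [0,1.8,0.7],"angular": [0,0,0]},
  {"grip": 0,"xyz": [0,1.8,0.7],"angular": [0,0,0]},
  {"grip": 0,"xyz": [0,1.8,0.7],"angular": [0,0,0]},
])

```text
time_s: 12.4
tcp_pos: [0.6367, 0.1023, 0.3023]
ee_rot: [[-0.02, -1.0, 0.003], [-1.0, 0.02, 0.002], [-0.002, -0.003, -1.0]]
wrist_force: [-1.8, 4.3, 3.3]
gripper_width: 0.101
gripper_force: 30.0
```

```bash
python3 knob.py k7.png; python3 - <<'E'
from h import *
T=cam("top");S=cam("side")
print("knob k6",tri(T,(229.4,168.5),S,(219.5,179.5)))
print(proj(S,[.66,-.092,.09]))
g=S["img"][170:192,208:232].max(2)
for row in g: print(' '.join('%3d'%v for v in row))
E
```

```text
[0.6367 0.1022 0.3023] [-0.6  5.5  3.3]
pred [[233.15430938 190.06085312]] [[240.86098228 178.1713811 ]]
[[225, 165, 10, 8, 64, 229.4, 168.7]]
knob k6 [ 0.67229938 -0.08964499  0.09643564]
[[224.19929088 181.58802671]]
142 141 144 155 121  64  63  66  78  81  78  72  66  66  62  72  65  61  65  65  60  57  58  92
139 139 144 143 134  96  68  69  70  73  71  65  69  74  68  68  66  61  58  61  69  72  85 121
136 141 145 142 150 120  58  67  63  67  65  68  63  67  63  64  71  79  83  94 103 137 145 129
143 135 142 144 147 126  97  86  88  89  85  91  90  99 102 109 128 138 158 174 170 164 155 132
143 142 144 141 145 150 152 164 169 166 159 157 169 184 197 196 191 188 184 179 170 162 152 131
151 146 138 140 144 142 143 180 197 171 146 151 167 188 194 195 188 184 183 177 167 162 150 136
152 144 138 140 143 142 143 170 152  76  41  43  39 110 169 190 189 183 180 178 166 163 149 133
154 151 139 136 140 144 141 120  68  40  49  39  40  37  76 154 191 187 179 173 167 159 152 134
153 156 142 139 138 146 146 148 114  46  54  50  47  38  77 159 198 192 183 173 171 163 149 135
154 148 135 142 1
[... 530 characters left out ...]
 171 160 205 235 233 231 227
219 220 225 188 131 127 106  68  69  96 127 149 138 139 182 223 235 238 237 239 240 242 242 238
229 228 231 222 175 155 135  86  78 113 134 144 159 205 230 229 229 232 237 240 246 245 243 240
239 240 242 240 230 214 194 154 119 130 146 142 140 153 205 231 231 233 236 239 240 238 235 233
243 242 243 245 244 243 241 217 149 132 143 141 144 146 196 231 231 229 229 232 230 225 218 216
246 247 246 247 245 243 240 228 182 144 139 136 143 141 171 219 236 235 234 238 236 229 222 219
245 247 246 244 242 235 233 235 227 174 141 141 145 140 136 153 212 237 241 243 240 233 226 220
248 246 244 238 233 231 230 228 232 209 154 136 141 142 139 145 200 236 236 236 238 236 236 230
```

The knob stays put and the lid's load has moved to the stay, so it is locked. I release and withdraw upward.

move_arm([
  {"grip": 0.15,"xyz": [0,0.5,0.2],"angular": [0,0,0]},
  {"grip": 0.25,"xyz": [0,0.5,0.2],"angular": [0,0,0]},
  {"grip": 0.35,"xyz": [0,0.5,0.2],"angular": [0,0,0]},
  {"grip": 0.35,"xyz": [0,0.5,0.2],"angular": [0,0,0]},
  {"grip": 0.35,"xyz": [0,0.5,-20],"angular": [0,0,0]},
  {"grip": 0.35,"xyz": [0,0.5,-50],"angular": [0,0,0]},
  {"grip": 0.35,"xyz": [0,30,-70],"angular": [0,0,0]},
  {"grip": 0.5,"xyz": [0,75,-70],"angular": [0,0,0]},
])

```text
time_s: 13.4
tcp_pos: [0.5631, 0.1025, 0.3729]
ee_rot: [[-0.023, -1.0, 0.004], [-1.0, 0.023, 0.0], [-0.0, -0.004, -1.0]]
wrist_force: [-0.2, 1.2, 0.2]
gripper_width: 0.388
gripper_force: 0.0
```

```bash
python3 knob.py k8.png; python3 -c "
from h import *
s=r.sense();print(s['gripper_width'],s['tcp_pos'],s['joints'])"
```

```text
[0.557  0.1015 0.3727] [ 0.4 -0.6  1.3]
pred [[233.15430938 190.06085312]] [[240.86098228 178.1713811 ]]
[[225, 165, 10, 8, 66, 229.4, 168.6]]
0.44757686818828896 [0.55700582 0.10148206 0.37273176] [ 2.67089099e+01  1.24908935e+01  9.19057157e+00 -1.88340302e-02
 -8.67161263e+01 -2.78605124e+01]
```

move_arm([
  {"grip": 0.6,"xyz": [35,30,0],"angular": [0,0,-0.13]},
  {"grip": 0.7,"xyz": [75,40,0],"angular": [0,0,-0.26]},
  {"grip": 0.7,"xyz": [115,50,0],"angular": [0,0,-0.4]},
  {"grip": 0.7,"xyz": [155,60,0],"angular": [0,0,-0.53]},
  {"grip": 0.7,"xyz": [195,65,20],"angular": [0,0,-0.66]},
  {"grip": 0.7,"xyz": [235,68,40],"angular": [0,0,-0.8]},
  {"grip": 0.7,"xyz": [270,70,70],"angular": [0,0,-0.93]},
  {"grip": 0.7,"xyz": [295,70,100],"angular": [0,0,-1.06]},
  {"grip": 0.7,"xyz": [309,70,130],"angular": [0,0,-1.2]},
  {"grip": 0.7,"xyz": [309,70,165],"angular": [0,0,-1.33]},
])

```text
time_s: 14.5
tcp_pos: [0.485, -0.2072, 0.2055]
ee_rot: [[0.967, -0.256, 0.001], [-0.256, -0.967, -0.001], [0.002, 0.001, -1.0]]
wrist_force: [0.1, -0.8, -0.1]
gripper_width: 0.698
gripper_force: 0.0
```

move_arm([
  {"grip": 0.7,"xyz": [0,0,40],"angular": [0,0,0]},
  {"grip": 0.7,"xyz": [0,0,80],"angular": [0,0,0]},
  {"grip": 0.7,"xyz": [0,0,120],"angular": [0,0,0]},
  {"grip": 0.7,"xyz": [0,0,145],"angular": [0,0,0]},
  {"grip": 0.7,"xyz": [0,0,145],"angular": [0,0,0]},
])

```text
time_s: 15.0
tcp_pos: [0.4818, -0.2048, 0.0576]
ee_rot: [[0.966, -0.26, -0.009], [-0.26, -0.966, 0.001], [-0.009, 0.001, -1.0]]
wrist_force: [0.2, -0.6, -0.2]
gripper_width: 0.702
gripper_force: 0.0
```

```bash
python3 - <<'E'
from h import *
T=cam("top");S=cam("side");s=r.sense();print(s["tcp_pos"],s["wrist_force"],np.round(s["ee_rot"],3).tolist())
for c in (S,T): print(proj(c,s["tcp_pos"]))
a=T["img"][195:295,240:340,::-1];b=S["img"][120:220,260:360,::-1]
cv2.imwrite("pics/q9.png",cv2.resize(np.hstack([np.clip(a*2.,0,255).astype(np.uint8),b]),None,fx=4,fy=4,interpolation=cv2.INTER_CUBIC))
E
```

```text
[ 0.48541195 -0.2052784   0.06167674] [-0.19406471 -0.0422397   0.28234197] [[0.966, -0.258, -0.0], [-0.258, -0.966, -0.001], [0.0, 0.001, -1.0]]
[[298.28536874 177.31913087]]
[[289.15555782 243.22753151]]
```

View pics/q9.png

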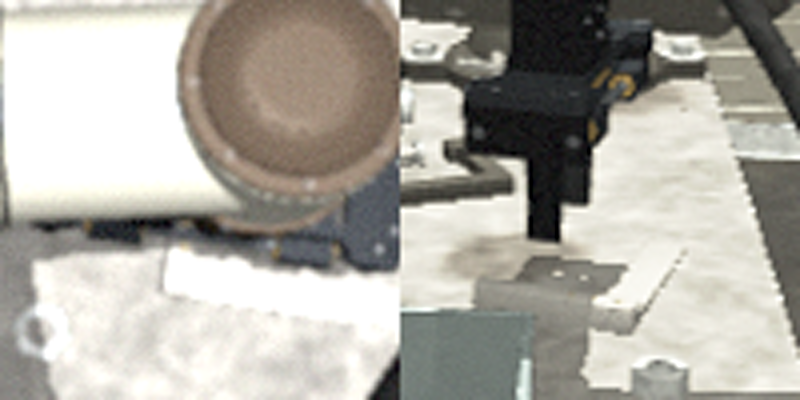

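The finger ends at (543,240) and (575,200) in the right crop lie on either side of the projected TCP, so the tips are indeed at TCP height. I go down to the bench and grip the stock.

move_arm([
  {"grip": 0.7,"xyz": [0,0,30],"angular": [0,0,0]},
  {"grip": 0.7,"xyz": [0,0,48],"angular": [0,0,0]},
  {"grip": 0.7,"xyz": [0,0,55],"angular": [0,0,0]},
  {"grip": 0.7,"xyz": [0,0,57],"angular": [0,0,0]},
  {"grip": 0.7,"xyz": [0,0,57],"angular": [0,0,0]},
])

```text
time_s: 15.6
tcp_pos: [0.486, -0.205, 0.0056]
ee_rot: [[0.966, -0.258, 0.003], [-0.258, -0.966, -0.001], [0.003, -0.0, -1.0]]
wrist_force: [0.3, 0.2, 0.5]
gripper_width: 0.698
gripper_force: 0.0
```

move_arm([
  {"grip": 0.4,"xyz": [0,0,1],"angular": [0,0,0]},
  {"grip": 0.2,"xyz": [0,0,1],"angular": [0,0,0]},
  {"grip": 0,"xyz": [0,0,1],"angular": [0,0,0]},
  {"grip": 0,"xyz": [0,0,1],"angular": [0,0,0]},
  {"grip": 0,"xyz": [0,0,1],"angular": [0,0,0]},
  {"grip": 0,"xyz": [0,0,1],"angular": [0,0,0]},
  {"grip": 0,"xyz": [0,0,1],"angular": [0,0,0]},
])

```text
time_s: 16.3
tcp_pos: [0.4848, -0.2048, 0.0033]
ee_rot: [[0.966, -0.259, -0.0], [-0.259, -0.966, 0.0], [-0.0, -0.0, -1.0]]
wrist_force: [0.6, 0.4, 0.4]
gripper_width: 0.199
gripper_force: 29.8
```

The stock is gripped. I lift under the hose, then carry the square left and level over the front of the chest.

move_arm([
  {"grip": 0,"xyz": [0,0,-20],"angular": [0,0,0]},
  {"grip": 0,"xyz": [0,0,-50],"angular": [0,0,0]},
  {"grip": 0,"xyz": [-3,-15,-85],"angular": [0,0,0]},
  {"grip": 0,"xyz": [-12,-50,-115],"angular": [0,0,0]},
  {"grip": 0,"xyz": [-21,-90,-130],"angular": [0,0,-0.04]},
  {"grip": 0,"xyz": [-30,-130,-135],"angular": [0,0,-0.08]},
  {"grip": 0,"xyz": [-39,-170,-135],"angular": [0,0,-0.12]},
  {"grip": 0,"xyz": [-48,-210,-135],"angular": [0,0,-0.16]},
  {"grip": 0,"xyz": [-57,-250,-135],"angular": [0,0,-0.2]},
  {"grip": 0,"xyz": [-65,-290,-135],"angular": [0,0,-0.24]},
])

```text
time_s: 17.3
tcp_pos: [0.4959, 0.0935, 0.1377]
ee_rot: [[1.0, -0.02, -0.002], [-0.02, -1.0, -0.0], [-0.002, 0.0, -1.0]]
wrist_force: [0.6, -0.9, -3.4]
gripper_width: 0.2
gripper_force: 29.8
```

move_arm([
  {"grip": 0,"xyz": [0,-25,0],"angular": [0,0,0]},
  {"grip": 0,"xyz": [0,-50,0],"angular": [0,0,0]},
  {"grip": 0,"xyz": [0,-70,0],"angular": [0,0,0]},
  {"grip": 0,"xyz": [0,-79,0],"angular": [0,0,0]},
  {"grip": 0,"xyz": [0,-79,0],"angular": [0,0,0]},
])

```text
time_s: 17.8
tcp_pos: [0.4983, 0.1716, 0.1377]
ee_rot: [[1.0, -0.021, -0.001], [-0.021, -1.0, -0.001], [-0.001, 0.001, -1.0]]
wrist_force: [0.0, -0.3, -2.7]
gripper_width: 0.196
gripper_force: 29.8
```

```bash
python3 - <<'E'
from h import *
T=cam("top");S=cam("side");s=r.sense();print(s["tcp_pos"],s["wrist_force"],s["gripper_width"],np.round(s["ee_rot"],3).tolist())
print([ (proj(S,[s["tcp_pos"]+np.array(o)])*1.25-[0,0]).round().tolist() for o in ([0,0,0],[-.055,.0095,0.003],[.055,.0095,.003])])
a=T["img"][120:290,60:260,::-1];b=S["img"][60:260,160:360,::-1]
a=cv2.resize(np.clip(a*2.,0,255).astype(np.uint8),(400,340));b=cv2.resize(b,(400,400))
cv2.imwrite("pics/c10.png",np.hstack([np.vstack([a,np.zeros((60,400,3),np.uint8)]),b]))
E
```

```text
[0.49822139 0.17030336 0.13787215] [ 1.02142014 -0.91907707 -2.86145418] 0.1959591049585988 [[1.0, -0.022, -0.001], [-0.022, -1.0, -0.001], [-0.001, 0.001, -1.0]]
[[[364.0, 272.0]], [[407.0, 276.0]], [[322.0, 272.0]]]
```

View pics/c10.png

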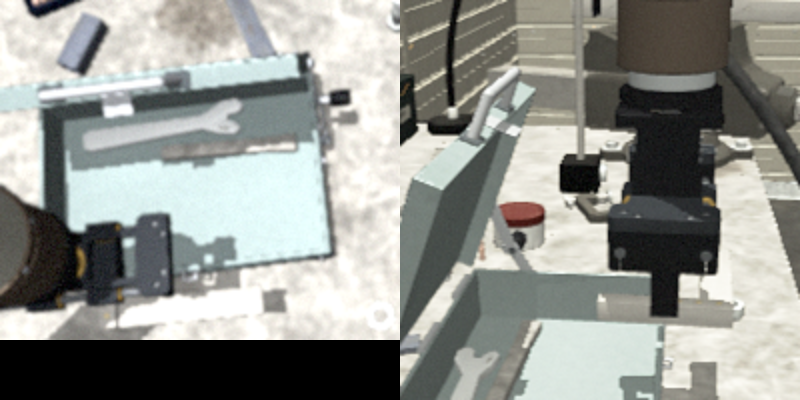

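The top crop shows a clear floor in front of the chisel, and the square hangs level in the hand. The side crop shows the stock from (597,305) to (743,312), with the fingers near its middle. I have now used the viewing allowance (one over), so from here I work from numbers only.

move_arm([
  {"grip": 0,"xyz": [30,0,0],"angular": [0,0,0]},
  {"grip": 0,"xyz": [60,0,0],"angular": [0,0,0]},
  {"grip": 0,"xyz": [76,0,5],"angular": [0,0,0]},
  {"grip": 0,"xyz": [76,0,30],"angular": [0,0,0]},
  {"grip": 0,"xyz": [76,0,60],"angular": [0,0,0]},
  {"grip": 0,"xyz": [76,0,85],"angular": [0,0,0]},
  {"grip": 0,"xyz": [76,0,105],"angular": [0,0,0]},
  {"grip": 0,"xyz": [76,0,115],"angular": [0,0,0]},
  {"grip": 0,"xyz": [76,0,119],"angular": [0,0,0]},
  {"grip": 0,"xyz": [76,0,119],"angular": [0,0,0]},
])

```text
time_s: 18.9
tcp_pos: [0.575, 0.169, 0.0195]
ee_rot: [[1.0, -0.022, 0.0], [-0.022, -1.0, -0.0], [0.0, 0.0, -1.0]]
wrist_force: [0.4, 0.5, -2.5]
gripper_width: 0.202
gripper_force: 29.8
```

move_arm([
  {"grip": 0,"xyz": [0,0,1.5],"angular": [0,0,0]},
  {"grip": 0,"xyz": [0,0,2.5],"angular": [0,0,0]},
  {"grip": 0,"xyz": [0,0,2.5],"angular": [0,0,0]},
])

```text
time_s: 19.2
tcp_pos: [0.575, 0.1697, 0.0175]
ee_rot: [[1.0, -0.022, 0.001], [-0.022, -1.0, 0.001], [0.001, -0.001, -1.0]]
wrist_force: [0.3, 1.1, -3.5]
gripper_width: 0.201
gripper_force: 29.8
```

move_arm([
  {"grip": 0,"xyz": [0,0,1.3],"angular": [0,0,0]},
  {"grip": 0.25,"xyz": [0,0,1.3],"angular": [0,0,0]},
  {"grip": 0.4,"xyz": [0,0,1.3],"angular": [0,0,0]},
  {"grip": 0.4,"xyz": [0,0,1.3],"angular": [0,0,0]},
  {"grip": 0.4,"xyz": [0,0,-15],"angular": [0,0,0]},
  {"grip": 0.4,"xyz": [0,0,-50],"angular": [0,0,0]},
  {"grip": 0.4,"xyz": [0,0,-90],"angular": [0,0,0]},
  {"grip": 0.4,"xyz": [-20,0,-130],"angular": [0,0,0]},
  {"grip": 0.4,"xyz": [-65,0,-150],"angular": [0,0,0]},
  {"grip": 0.4,"xyz": [-110,0,-170],"angular": [0,0,0]},
])

```text
time_s: 20.2
tcp_pos: [0.4642, 0.1719, 0.1883]
ee_rot: [[1.0, -0.023, 0.002], [-0.023, -1.0, 0.001], [0.002, -0.001, -1.0]]
wrist_force: [-0.4, 1.4, 0.5]
gripper_width: 0.405
gripper_force: 0.0
```

```bash
python3 - <<'E'
from h import *
T=cam("top");S=cam("side");s=r.sense();print(s["tcp_pos"],np.round(s["wrist_force"],1),s["gripper_width"],np.round(s["joints"],1))
from knob import blob
print(blob(T,(215,150,270,235)),blob(S,(205,165,235,200)))
# floor brightness map along top view: sample chest-floor grid, coarse ascii of bright neutral (steel) vs greenish floor
g=[]
for x in np.arange(.49,.70,.01):
    row=''
    for y in np.arange(.26,-.06,-.01):
        u,v=proj(T,[x,y,.02])[0].round().astype(int);p=T["img"][v,u].astype(int)
        row+='#' if (p[0]-p[2]>-3 and p.sum()>150) else ('.' if p.sum()>150 else ':')
    print('%.2f'%x,row)
E
```

```text
[0.46212271 0.17184295 0.19061625] [ 0.3  1.8 -0.5] 0.39723513531868376 [ 39.3  10.1 -19.9  -0.  -59.7  49.6]
[[225, 165, 10, 8, 63, 229.4, 168.6]] [[218, 176, 5, 8, 16, 220.2, 179.6]]
0.49 :::::::::::#####################
0.50 #::::::::::###############...#.:
0.51 .::::::::::.....................
0.52 :::::::::.:##############.......
0.53 :::::.::.::##############.......
0.54 .::::..:::###############.......
0.55 ........##......................
0.56 ........###.....................
0.57 ........###.....................
0.58 ........##......................
0.59 .........##.....................
0.60 ........###.....................
0.61 .........##.....................
0.62 .........##.....................
0.63 .........#......................
0.64 ..........................###...
0.65 ............#################...
0.66 ............#################...
0.67 ................................
0.68 ...##..#....###.##..##..........
0.69 ..####..####.########...........
```

The square lies with its stock at y≈0.17, its back end at x≈0.63 and its blade at x≈0.53, which puts its centre inside the limits. The stay has not moved. Next is the knob: I turn the tool and go round to the right side.

move_arm([
  {"grip": 0.4,"xyz": [10,10,-20],"angular": [0,0,0.14]},
  {"grip": 0.4,"xyz": [20,40,-40],"angular": [0,0,0.28]},
  {"grip": 0.4,"xyz": [30,80,-60],"angular": [0,0,0.42]},
  {"grip": 0.4,"xyz": [35,120,-70],"angular": [0,0,0.56]},
  {"grip": 0.4,"xyz": [40,160,-70],"angular": [0,0,0.7]},
  {"grip": 0.4,"xyz": [44,200,-70],"angular": [0,0,0.84]},
  {"grip": 0.4,"xyz": [44,240,-70],"angular": [0,0,0.98]},
  {"grip": 0.4,"xyz": [44,275,-70],"angular": [0,0,1.12]},
  {"grip": 0.4,"xyz": [44,301,-70],"angular": [0,0,1.26]},
  {"grip": 0.4,"xyz": [44,301,-70],"angular": [0,0,1.4]},
])

```text
time_s: 21.3
tcp_pos: [0.5022, -0.1329, 0.2566]
ee_rot: [[0.139, -0.99, -0.0], [-0.99, -0.139, -0.001], [0.0, 0.0, -1.0]]
wrist_force: [-0.2, 0.0, 1.4]
gripper_width: 0.4
gripper_force: 0.0
```

move_arm([
  {"grip": 0.4,"xyz": [0,0,0],"angular": [0,0,0.14]},
  {"grip": 0.4,"xyz": [0,0,0],"angular": [0,0,0.171]},
  {"grip": 0.4,"xyz": [0,0,0],"angular": [0,0,0.171]},
])

```text
time_s: 21.6
tcp_pos: [0.5025, -0.1304, 0.2567]
ee_rot: [[-0.022, -1.0, -0.0], [-1.0, 0.022, -0.0], [0.0, 0.0, -1.0]]
wrist_force: [0.7, -0.5, -0.6]
gripper_width: 0.398
gripper_force: 0.0
```

move_arm([
  {"grip": 0.45,"xyz": [0,-30,20],"angular": [0,-0.1,0]},
  {"grip": 0.45,"xyz": [0,-65,40],"angular": [0,-0.2,0]},
  {"grip": 0.45,"xyz": [-5,-100,60],"angular": [0,-0.3,0]},
  {"grip": 0.45,"xyz": [-10,-135,75],"angular": [0,-0.3,0]},
  {"grip": 0.45,"xyz": [-18,-160,95],"angular": [0,-0.3,0]},
  {"grip": 0.45,"xyz": [-22,-170,115],"angular": [0,-0.3,0]},
  {"grip": 0.45,"xyz": [-22,-170,120],"angular": [0,-0.3,0]},
  {"grip": 0.45,"xyz": [-22,-170,120],"angular": [0,-0.3,0]},
])

```text
time_s: 22.4
tcp_pos: [0.6714, -0.1117, 0.1356]
ee_rot: [[-0.021, -1.0, 0.003], [-0.955, 0.021, 0.296], [-0.296, 0.003, -0.955]]
wrist_force: [0.3, -0.4, 0.0]
gripper_width: 0.446
gripper_force: 0.0
```

```bash
python3 - <<'E'
from h import *
from knob import blob
T=cam("top");S=cam("side");s=r.sense();p=s["tcp_pos"];print(p,np.round(s["ee_rot"],3).tolist(),s["joints"])
print("tcp side",proj(S,p),"finger tips side",proj(S,[np.array(p)+[.02,0,0],np.array(p)-[.02,0,0]]).round(1).tolist())
g=S["img"][140:190,196:252].max(2)
for v in range(0,50): print(140+v,''.join('#' if x<50 else ('+' if x<90 else '.') for x in g[v]))
E
```

```text
[ 0.67233855 -0.1121585   0.13834936] [[-0.02, -1.0, 0.008], [-0.955, 0.022, 0.295], [-0.295, -0.002, -0.956]] [ -4.49657881  32.89673843  12.21119496 -18.1283005  -71.13733149
   9.45204967]
tcp side [[219.7393482 159.2823287]] finger tips side [[211.4, 159.1], [228.1, 159.5]]
140 ++++++++++.......................######......##++++++##+
141 ++++++++++.......................######......#+++++#++++
142 +++++++++........................+####+.....############
143 +++++++++........................+####......############
144 +++++++++........................+####......############
145 ++++++++.........................+####......############
146 ++++++++.........................####+......############
147 +++++++.........+................####.......############
148 +++++++.........+................####.......############
149 +++++++.........#................####.......############
150 ++++++..........#................####.......############
151 ++++++.........+#................####.......############
152 ++++++.........+#................####.......############
153 +++++..........##.......
[... 1528 characters left out ...]
.............................
179 .....................######.............................
180 .....................+#####.............................
181 ......................+###..............................
182 .......................+##..............................
183 ........................#...............................
184 ...................++...+...............................
185 ...................++...................................
186 ...................++...................................
187 ........................................................
188 ........................................................
189 ........................................................
```

In the side numbers the knob sits about 5 mm behind the gap's centre. I shift 5 mm back, advance along the tool and close.

move_arm([
  {"grip": 0.45,"xyz": [0,-5,15],"angular": [0,0,0]},
  {"grip": 0.45,"xyz": [0,-5,32],"angular": [0,0,0]},
  {"grip": 0.45,"xyz": [0,-5,47],"angular": [0,0,0]},
  {"grip": 0.45,"xyz": [0,-5,57],"angular": [0,0,0]},
  {"grip": 0.45,"xyz": [0,-5,57],"angular": [0,0,0]},
])

```text
time_s: 23.0
tcp_pos: [0.6769, -0.0943, 0.0805]
ee_rot: [[-0.022, -1.0, 0.003], [-0.955, 0.022, 0.296], [-0.296, 0.003, -0.955]]
wrist_force: [-0.5, -0.7, -0.3]
gripper_width: 0.45
gripper_force: 0.0
```

move_arm([
  {"grip": 0.3,"xyz": [0,0,0],"angular": [0,0,0]},
  {"grip": 0.2,"xyz": [0,0,0],"angular": [0,0,0]},
  {"grip": 0.2,"xyz": [0,0,0],"angular": [0,0,0]},
  {"grip": 0.1,"xyz": [0,0,0],"angular": [0,0,0]},
  {"grip": 0.1,"xyz": [0,0,0],"angular": [0,0,0]},
])

```text
time_s: 23.5
tcp_pos: [0.6753, -0.0953, 0.083]
ee_rot: [[-0.021, -1.0, 0.001], [-0.955, 0.021, 0.296], [-0.296, 0.006, -0.955]]
wrist_force: [-5.9, 0.0, 4.4]
gripper_width: 0.211
gripper_force: 30.0
```

```bash
cat > arc.py <<'E'
import sys,numpy as np
# rows from angle t0 by list of angles; radius 65.5, tool pitch a(t) about tool x, knob L mm behind TCP along tool z
def rows(t0,ts,a0=None,R=65.5,L=12,lim=.35,axis=.296):
    p=lambda t:np.interp(t,[90,150],[0,lim])
    c=np.sqrt(1-axis**2);out=[]
    for t in ts:
        k=R*np.array([np.cos(np.radians(t))-np.cos(np.radians(t0)),np.sin(np.radians(t))-np.sin(np.radians(t0))])
        w=np.array([k[0],0,k[1]])
        # untilted-pitch tool axes (world): x,y,z columns, then pitch about tool x
        A=np.array([[0,-1,0],[-c,0,axis],[-axis,0,-c]])
        rx=lambda a:np.array([[1,0,0],[0,np.cos(a),-np.sin(a)],[0,np.sin(a),np.cos(a)]])
        B0=A@rx(p(t0));B=A@rx(p(t))
        d=w+L*(B[:,2]-B0[:,2])
        out.append((t,(B0.T@d).round(1).tolist(),round(p(t)-p(t0),3)))
    return out
t0,t1,n=map(float,sys.argv[1:4])
for o in rows(t0,np.linspace(t0,t1,int(n)+1)[1:]): print(*o)
E
python3 arc.py 56 71 10
```

```text
57.5 [-0.3, 1.4, -0.9] 0.0
59.0 [-0.5, 2.9, -1.8] 0.0
60.5 [-0.8, 4.4, -2.6] 0.0
62.0 [-1.0, 5.9, -3.4] 0.0
63.5 [-1.3, 7.4, -4.1] 0.0
65.0 [-1.5, 8.9, -4.8] 0.0
66.5 [-1.7, 10.5, -5.5] 0.0
68.0 [-1.9, 12.1, -6.1] 0.0
69.5 [-2.1, 13.7, -6.7] 0.0
71.0 [-2.3, 15.3, -7.3] 0.0
```

move_arm([
  {"grip": 0.1,"xyz": [-0.3,1.4,-0.9],"angular": [0,0,0]},
  {"grip": 0.1,"xyz": [-0.5,2.9,-1.8],"angular": [0,0,0]},
  {"grip": 0.1,"xyz": [-0.8,4.4,-2.6],"angular": [0,0,0]},
  {"grip": 0.1,"xyz": [-0.8,4.4,-2.6],"angular": [0,0,0]},
])

```text
time_s: 23.9
tcp_pos: [0.6735, -0.0952, 0.0842]
ee_rot: [[-0.022, -1.0, 0.006], [-0.955, 0.023, 0.295], [-0.295, 0.0, -0.955]]
wrist_force: [0.0, -1.4, -6.8]
gripper_width: 0.204
gripper_force: 30.0
```

move_arm([
  {"grip": 0.1,"xyz": [-0.2,1.5,-0.6],"angular": [0,0,0]},
  {"grip": 0.1,"xyz": [-0.4,3.0,-1.2],"angular": [0,0,0]},
  {"grip": 0.1,"xyz": [-0.4,3.0,-1.2],"angular": [0,0,0]},
])

```text
time_s: 24.2
tcp_pos: [0.671, -0.0952, 0.0857]
ee_rot: [[-0.021, -1.0, 0.007], [-0.955, 0.023, 0.295], [-0.295, -0.001, -0.955]]
wrist_force: [0.9, -1.6, -9.3]
gripper_width: 0.209
gripper_force: 30.0
```

move_arm([
  {"grip": 0.1,"xyz": [-0.1,1.5,-0.2],"angular": [0,0,0]},
  {"grip": 0.1,"xyz": [-0.2,3.0,-0.6],"angular": [0,0,0]},
  {"grip": 0.1,"xyz": [-0.2,3.0,-0.6],"angular": [0,0,0]},
])

```text
time_s: 24.5
tcp_pos: [0.6679, -0.0951, 0.0876]
ee_rot: [[-0.021, -1.0, 0.008], [-0.955, 0.022, 0.295], [-0.295, -0.001, -0.955]]
wrist_force: [2.1, -2.4, -6.3]
gripper_width: 0.208
gripper_force: 29.2
```

move_arm([
  {"grip": 0.1,"xyz": [-0.3,1.5,-0.8],"angular": [0,0,0]},
  {"grip": 0.1,"xyz": [-0.5,3.0,-1.5],"angular": [0,0,0]},
  {"grip": 0.1,"xyz": [-0.5,3.0,-1.5],"angular": [0,0,0]},
])

```text
time_s: 24.8
tcp_pos: [0.6649, -0.095, 0.0893]
ee_rot: [[-0.021, -1.0, 0.008], [-0.955, 0.022, 0.295], [-0.295, -0.001, -0.955]]
wrist_force: [1.4, -3.6, -5.5]
gripper_width: 0.203
gripper_force: 29.2
```

```bash
sed -i 's/L=12/L=6/' arc.py; python3 arc.py 62 80 6;python3 arc.py 80 100 10;python3 arc.py 100 120 10
```

```text
65.0 [-0.5, 3.1, -1.5] 0.0
68.0 [-0.9, 6.2, -2.8] 0.0
71.0 [-1.2, 9.4, -3.9] 0.0
74.0 [-1.5, 12.7, -4.9] 0.0
77.0 [-1.8, 16.0, -5.7] 0.0
80.0 [-2.0, 19.4, -6.4] 0.0
82.0 [-0.1, 2.3, -0.3] 0.0
84.0 [-0.2, 4.5, -0.6] 0.0
86.0 [-0.2, 6.8, -0.8] 0.0
88.0 [-0.3, 9.1, -0.9] 0.0
90.0 [-0.3, 11.4, -1.0] 0.0
92.0 [-0.3, 13.6, -0.9] 0.012
94.0 [-0.2, 15.8, -0.8] 0.023
96.0 [-0.2, 18.0, -0.6] 0.035
98.0 [-0.1, 20.2, -0.3] 0.047
100.0 [-0.0, 22.4, -0.0] 0.058
102.0 [0.1, 2.2, 0.3] 0.012
104.0 [0.3, 4.4, 0.6] 0.023
106.0 [0.5, 6.5, 1.1] 0.035
108.0 [0.7, 8.7, 1.6] 0.047
110.0 [0.9, 10.8, 2.2] 0.058
112.0 [1.1, 12.9, 2.8] 0.07
114.0 [1.4, 15.0, 3.5] 0.082
116.0 [1.7, 17.1, 4.3] 0.093
118.0 [2.0, 19.1, 5.2] 0.105
120.0 [2.3, 21.1, 6.1] 0.117
```

move_arm([
  {"grip": 0.1,"xyz": [-0.2,1.5,-0.5],"angular": [0,0,0]},
  {"grip": 0.1,"xyz": [-0.3,3.1,-0.9],"angular": [0,0,0]},
  {"grip": 0.1,"xyz": [-0.5,4.6,-1.4],"angular": [0,0,0]},
  {"grip": 0.1,"xyz": [-0.6,6.2,-1.9],"angular": [0,0,0]},
  {"grip": 0.1,"xyz": [-0.8,7.8,-2.4],"angular": [0,0,0]},
  {"grip": 0.1,"xyz": [-0.9,9.4,-2.9],"angular": [0,0,0]},
])

```text
time_s: 25.4
tcp_pos: [0.6562, -0.0949, 0.0929]
ee_rot: [[-0.02, -1.0, 0.009], [-0.955, 0.022, 0.295], [-0.295, -0.003, -0.956]]
wrist_force: [2.9, -2.8, -2.9]
gripper_width: 0.2
gripper_force: 29.2
```

```bash
python3 - <<'E'
from h import *
S=cam("side")
# lid front-left corner: find lid's left-front edge via green-ness vs. background: print bar brightness around expected bar spot
from math import *
for ph in (1.2,1.15,1.1,1.0):
    x=.7205-.258*cos(ph)+.0115*sin(ph);z=.072+.258*sin(ph)+.0115*cos(ph)
    print(ph,proj(S,[[x,.156,z],[x,.056,z]]).round(1).tolist())
g=S["img"][60:150,190:235].min(2)
for v in range(0,90,2): print(60+v,''.join('#' if x>170 else '.' for x in g[v]))
E
```

```text
1.2 [[203.6, 106.6], [216.4, 95.3]]
1.15 [[211.5, 109.6], [223.2, 97.9]]
1.1 [[219.2, 113.0], [230.0, 100.8]]
1.0 [[234.2, 120.8], [242.9, 107.6]]
60 .............................................
62 ................##...........................
64 ............#................................
66 .......##....................................
68 ..##.........................................
70 .............................................
72 .............................................
74 .............................................
76 .............................................
78 .............................................
80 ................##...........................
82 .............##..............................
84 .........###.................................
86 .......##....................................
88 ...##........................................
90 ##...........................................
92 ......................#.............#####....
94 .................########...........#####....
96 ................................###..........
98 ...................
[... 576 characters left out ...]

122 .....##.....####...#########.................
124 ..........#####....######....................
126 ........#######...###.##........###..........
128 ..........####...#####........#####..........
130 ..........###....###...........###...........
132 ...###.......................................
134 .##########..................................
136 ################.................#.####......
138 ###############.....................####.....
140 #############................................
142 ###########..................................
144 #########..........................#####.....
146 ########.........................#########...
148 ######...........................#########...
```

The lid follows: the bar now shows at about 1.15 rad. I continue along the knob's circle about the foot at (0.634, 0.037).

```bash
python3 arc.py 71 91 10; python3 arc.py 91 109 9; python3 arc.py 109 127 9;python3 arc.py 127 145 9;
```

```text
73.0 [-0.2, 2.2, -0.7] 0.0
75.0 [-0.4, 4.4, -1.3] 0.0
77.0 [-0.6, 6.6, -1.8] 0.0
79.0 [-0.7, 8.8, -2.3] 0.0
81.0 [-0.8, 11.1, -2.6] 0.0
83.0 [-0.9, 13.3, -2.9] 0.0
85.0 [-1.0, 15.6, -3.2] 0.0
87.0 [-1.0, 17.9, -3.3] 0.0
89.0 [-1.1, 20.2, -3.4] 0.0
91.0 [-1.1, 22.4, -3.4] 0.006
93.0 [0.0, 2.2, 0.1] 0.012
95.0 [0.1, 4.4, 0.2] 0.023
97.0 [0.1, 6.6, 0.4] 0.035
99.0 [0.2, 8.8, 0.7] 0.047
101.0 [0.4, 11.0, 1.1] 0.058
103.0 [0.5, 13.2, 1.5] 0.07
105.0 [0.7, 15.3, 2.0] 0.082
107.0 [0.8, 17.5, 2.6] 0.093
109.0 [1.1, 19.6, 3.2] 0.105
111.0 [0.2, 2.1, 0.5] 0.012
113.0 [0.5, 4.3, 1.1] 0.023
115.0 [0.8, 6.4, 1.7] 0.035
117.0 [1.1, 8.5, 2.5] 0.047
119.0 [1.4, 10.5, 3.2] 0.058
121.0 [1.7, 12.5, 4.1] 0.07
123.0 [2.1, 14.5, 5.0] 0.082
125.0 [2.4, 16.5, 6.0] 0.093
127.0 [2.8, 18.4, 7.1] 0.105
129.0 [0.4, 2.0, 0.9] 0.012
131.0 [0.9, 3.9, 1.9] 0.023
133.0 [1.3, 5.8, 3.0] 0.035
135.0 [1.8, 7.7, 4.1] 0.047
137.0 [2.3, 9.5, 5.3] 0.058
139.0 [2.8, 11.3, 6.6] 0.07
141.0 [3.3, 13.0, 7.9] 0.082
143.0 [3.8, 14.7, 9.2] 0.093
145.0 [4.4, 16.3, 10.7] 0.105
```

move_arm([
  {"grip": 0.1,"xyz": [-0.2,2.2,-0.7],"angular": [0,0,0]},
  {"grip": 0.1,"xyz": [-0.4,4.4,-1.3],"angular": [0,0,0]},
  {"grip": 0.1,"xyz": [-0.6,6.6,-1.8],"angular": [0,0,0]},
  {"grip": 0.1,"xyz": [-0.7,8.8,-2.3],"angular": [0,0,0]},
  {"grip": 0.1,"xyz": [-0.8,11.1,-2.6],"angular": [0,0,0]},
  {"grip": 0.1,"xyz": [-0.9,13.3,-2.9],"angular": [0,0,0]},
  {"grip": 0.1,"xyz": [-1,15.6,-3.2],"angular": [0,0,0]},
  {"grip": 0.1,"xyz": [-1,17.9,-3.3],"angular": [0,0,0]},
  {"grip": 0.1,"xyz": [-1.1,20.2,-3.4],"angular": [0,0,0]},
  {"grip": 0.1,"xyz": [-1.1,22.4,-3.4],"angular": [0,0,0]},
])

```text
time_s: 26.45
tcp_pos: [0.6332, -0.0946, 0.0966]
ee_rot: [[-0.02, -1.0, 0.008], [-0.955, 0.022, 0.294], [-0.295, -0.002, -0.956]]
wrist_force: [2.6, -4.8, 0.4]
gripper_width: 0.174
gripper_force: 31.1
```

The opening has shrunk to 15 mm, so the knob is near the fingertips. The front finger carries the lid at this point, so I open slightly, go 11 mm deeper and re-grip.

move_arm([
  {"grip": 0.24,"xyz": [0,0,1],"angular": [0,0,0]},
  {"grip": 0.25,"xyz": [0,0,3],"angular": [0,0,0]},
  {"grip": 0.25,"xyz": [0,0,6],"angular": [0,0,0]},
  {"grip": 0.25,"xyz": [0,0,9],"angular": [0,0,0]},
  {"grip": 0.25,"xyz": [0,0,11],"angular": [0,0,0]},
  {"grip": 0.15,"xyz": [0,0,11],"angular": [0,0,0]},
  {"grip": 0.1,"xyz": [0,0,11],"angular": [0,0,0]},
])

```text
time_s: 27.15
tcp_pos: [0.6321, -0.0899, 0.084]
ee_rot: [[-0.021, -1.0, 0.004], [-0.955, 0.022, 0.297], [-0.297, 0.002, -0.955]]
wrist_force: [-4.1, 1.1, 0.8]
gripper_width: 0.211
gripper_force: 30.0
```

```bash
sed -i 's/L=6/L=19/' arc.py; for a in "91 107 8" "107 123 8" "123 139 8" "139 155 8"; do python3 arc.py $a; done
```

```text
93.0 [0.0, 2.1, 0.1] 0.012
95.0 [0.1, 4.1, 0.2] 0.023
97.0 [0.1, 6.2, 0.4] 0.035
99.0 [0.2, 8.2, 0.7] 0.047
101.0 [0.4, 10.3, 1.0] 0.058
103.0 [0.5, 12.3, 1.5] 0.07
105.0 [0.7, 14.3, 2.0] 0.082
107.0 [0.8, 16.3, 2.5] 0.093
109.0 [0.2, 2.0, 0.5] 0.012
111.0 [0.4, 4.0, 1.0] 0.023
113.0 [0.7, 6.0, 1.6] 0.035
115.0 [1.0, 7.9, 2.2] 0.047
117.0 [1.3, 9.8, 3.0] 0.058
119.0 [1.6, 11.7, 3.8] 0.07
121.0 [1.9, 13.6, 4.7] 0.082
123.0 [2.3, 15.4, 5.6] 0.093
125.0 [0.4, 1.9, 0.8] 0.012
127.0 [0.8, 3.7, 1.7] 0.023
129.0 [1.2, 5.5, 2.7] 0.035
131.0 [1.6, 7.3, 3.7] 0.047
133.0 [2.1, 9.0, 4.8] 0.058
135.0 [2.6, 10.7, 6.0] 0.07
137.0 [3.0, 12.3, 7.2] 0.082
139.0 [3.5, 13.9, 8.5] 0.093
141.0 [0.5, 1.7, 1.2] 0.012
143.0 [1.1, 3.3, 2.4] 0.023
145.0 [1.6, 4.8, 3.7] 0.035
147.0 [2.2, 6.4, 5.1] 0.047
149.0 [2.7, 7.8, 6.5] 0.058
151.0 [3.3, 9.3, 8.0] 0.064
153.0 [3.9, 10.9, 9.6] 0.064
155.0 [4.5, 12.4, 11.2] 0.064
```

move_arm([
  {"grip": 0.1,"xyz": [0,2.1,0.1],"angular": [0.012,0,0]},
  {"grip": 0.1,"xyz": [0.1,4.1,0.2],"angular": [0.023,0,0]},
  {"grip": 0.1,"xyz": [0.1,6.2,0.4],"angular": [0.035,0,0]},
  {"grip": 0.1,"xyz": [0.2,8.2,0.7],"angular": [0.047,0,0]},
  {"grip": 0.1,"xyz": [0.4,10.3,1.0],"angular": [0.058,0,0]},
  {"grip": 0.1,"xyz": [0.5,12.3,1.5],"angular": [0.07,0,0]},
  {"grip": 0.1,"xyz": [0.7,14.3,2.0],"angular": [0.082,0,0]},
  {"grip": 0.1,"xyz": [0.8,16.3,2.5],"angular": [0.093,0,0]},
])

```text
time_s: 27.95
tcp_pos: [0.6184, -0.0895, 0.0811]
ee_rot: [[-0.021, -0.994, 0.104], [-0.955, 0.051, 0.292], [-0.296, -0.093, -0.951]]
wrist_force: [4.3, 4.9, -10.5]
gripper_width: 0.213
gripper_force: 30.1
```

move_arm([
  {"grip": 0.1,"xyz": [0.5,1.8,1.1],"angular": [0.012,0,0]},
  {"grip": 0.1,"xyz": [0.9,3.6,2.2],"angular": [0.023,0,0]},
  {"grip": 0.1,"xyz": [1.2,5.4,3.2],"angular": [0.035,0,0]},
  {"grip": 0.1,"xyz": [1.5,7.2,3.8],"angular": [0.047,0,0]},
  {"grip": 0.1,"xyz": [1.8,9.1,4.6],"angular": [0.058,0,0]},
  {"grip": 0.1,"xyz": [2.1,11,5.4],"angular": [0.07,0,0]},
  {"grip": 0.1,"xyz": [2.4,12.8,6.3],"angular": [0.082,0,0]},
  {"grip": 0.1,"xyz": [2.8,14.6,7.2],"angular": [0.093,0,0]},
])

```text
time_s: 28.75
tcp_pos: [0.6049, -0.0895, 0.074]
ee_rot: [[-0.019, -0.98, 0.197], [-0.955, 0.076, 0.286], [-0.296, -0.183, -0.938]]
wrist_force: [3.1, 5.8, -5.2]
gripper_width: 0.216
gripper_force: 30.1
```

move_arm([
  {"grip": 0.1,"xyz": [0.6,1.6,1.3],"angular": [0.012,0,0]},
  {"grip": 0.1,"xyz": [1.0,3.3,2.4],"angular": [0.023,0,0]},
  {"grip": 0.1,"xyz": [1.4,5.0,3.5],"angular": [0.035,0,0]},
  {"grip": 0.1,"xyz": [1.8,6.8,4.5],"angular": [0.047,0,0]},
  {"grip": 0.1,"xyz": [2.3,8.5,5.6],"angular": [0.058,0,0]},
  {"grip": 0.1,"xyz": [2.8,10.2,6.8],"angular": [0.07,0,0]},
  {"grip": 0.1,"xyz": [3.2,11.8,8.0],"angular": [0.082,0,0]},
  {"grip": 0.1,"xyz": [3.7,13.4,9.3],"angular": [0.093,0,0]},
])

```text
time_s: 29.55
tcp_pos: [0.5927, -0.0895, 0.0619]
ee_rot: [[-0.019, -0.958, 0.286], [-0.955, 0.102, 0.278], [-0.295, -0.268, -0.917]]
wrist_force: [2.5, 5.3, -4.0]
gripper_width: 0.218
gripper_force: 30.2
```

```bash
python3 - <<'E'
from h import *
S=cam("side")
from math import *
for ph in (.5,.4,.3,.2,.1,0):
    x=.7205-.258*cos(ph)+.0115*sin(ph);z=.072+.258*sin(ph)+.0115*cos(ph)
    print(ph,proj(S,[[x,.156,z],[x,.056,z]]).round(1).tolist())
g=S["img"].min(2)
for v in range(140,256,4): print(v,''.join('#' if x>190 else '.' for x in g[v,270:330]))
E
```

```text
0.5 [[291.8, 176.4], [292.8, 156.6]]
0.4 [[298.9, 189.6], [299.0, 168.3]]
0.3 [[304.4, 203.0], [303.8, 180.3]]
0.2 [[308.3, 216.4], [307.3, 192.4]]
0.1 [[310.6, 229.8], [309.3, 204.4]]
0 [[311.3, 242.9], [309.9, 216.3]]
140 .............................#####........................##
144 ........###...................#####.........................
148 ............############............................########
152 ........................####################################
156 ................##..................########################
160 .................############.........######################
164 .............#............##........####################....
168 ...##########......##...........############################
172 ##########.#.....#########....##############################
176 ############.....###########################################
180 ############..................##############################
184 ###########...................####..########################
188 #########...#..............#..##############################
192 ###########.##.............#.##
[... 304 characters left out ...]
...........#............##############............
216 #######.............##............##############............
220 #######.....................................................
224 ##..................#.......................................
228 ....##........#######.......................................
232 ..............#######.......................................
236 .............########..##################################...
240 ..............######.......#################################
244 .................###......##################################
248 ..............##......######################################
252 .............###..##.###.....###############################
```

move_arm([
  {"grip": 0.1,"xyz": [0.6,1.5,1.4],"angular": [0.012,0,0]},
  {"grip": 0.1,"xyz": [1.2,3.0,2.7],"angular": [0.023,0,0]},
  {"grip": 0.1,"xyz": [1.7,4.5,4.0],"angular": [0.035,0,0]},
  {"grip": 0.1,"xyz": [2.3,6.1,5.4],"angular": [0.047,0,0]},
  {"grip": 0.1,"xyz": [2.8,7.5,6.8],"angular": [0.058,0,0]},
  {"grip": 0.1,"xyz": [2.8,7.5,6.8],"angular": [0.058,0,0]},
])

```text
time_s: 30.2
tcp_pos: [0.5868, -0.0895, 0.0523]
ee_rot: [[-0.019, -0.941, 0.339], [-0.955, 0.118, 0.271], [-0.295, -0.319, -0.901]]
wrist_force: [2.2, 5.3, -5.4]
gripper_width: 0.221
gripper_force: 30.3
```

```bash
python3 - <<'E'
from h import *
S=cam("side")
g=S["img"].min(2)
for v in range(184,252,4): print(v,''.join('#' if x>190 else '.' for x in g[v,280:325]))
E
```

```text
184 #########.................###################
188 #########.......#.###########################
192 ########...###############.##################
196 ########...#############..####.....##########
200 ########..................####........#######
204 #######...###.............####....###########
208 #######.##.#..............#####.#############
212 #######....#..............############.......
216 #######...................###########........
220 #######..........##############..............
224 ######..########.............................
228 #####.....#..................................
232 ######.......##..............................
236 #####........################################
240 #####...##.....##.###########################
244 ####...###......#############################
248 .........#..#################################
```

move_arm([
  {"grip": 0.1,"xyz": [0.4,0.8,0.9],"angular": [0,0,0]},
  {"grip": 0.1,"xyz": [0.7,1.5,1.7],"angular": [0,0,0]},
  {"grip": 0.1,"xyz": [1.0,2.2,2.5],"angular": [0,0,0]},
  {"grip": 0.1,"xyz": [1.3,3.0,3.3],"angular": [0,0,0]},
  {"grip": 0.1,"xyz": [1.3,3.0,3.3],"angular": [0,0,0]},
])

```text
time_s: 30.75
tcp_pos: [0.5848, -0.0897, 0.0479]
ee_rot: [[-0.02, -0.941, 0.338], [-0.955, 0.118, 0.272], [-0.295, -0.317, -0.901]]
wrist_force: [1.2, 5.2, -4.2]
gripper_width: 0.219
gripper_force: 30.2
```

move_arm([
  {"grip": 0.1,"xyz": [0.4,0.6,0.8],"angular": [0,0,0]},
  {"grip": 0.1,"xyz": [0.6,1.3,1.6],"angular": [0,0,0]},
  {"grip": 0.1,"xyz": [0.6,1.3,1.6],"angular": [0,0,0]},
])

```text
time_s: 31.05
tcp_pos: [0.5839, -0.0897, 0.0458]
ee_rot: [[-0.02, -0.941, 0.338], [-0.955, 0.118, 0.272], [-0.295, -0.317, -0.901]]
wrist_force: [1.4, 5.3, -4.6]
gripper_width: 0.215
gripper_force: 30.1
```

```bash
cat > bar.py <<'E'
from h import *
S=cam("side")
g=S["img"].min(2)
for v in range(200,256,3): print(v,''.join('#' if x>190 else '.' for x in g[v,285:325]))
E
python3 bar.py
```

```text
200 #######...........................######
203 ######..........................########
206 #####..#################################
209 #####..................#################
212 ######.................##########.......
215 #####..................#########........
218 ####.##................####.............
221 ####.##................####.............
224 ####...................####.............
227 ####...................####.............
230 ###....................#####............
233 ###.....####################............
236 ###...#########.............############
239 ###..........###########################
242 ###....#################################
245 ##.....#################################
248 ##.....#################################
251 ###...##..............##################
254 ##....############......################
```

move_arm([
  {"grip": 0.1,"xyz": [0.3,0.6,0.8],"angular": [0,0,0]},
  {"grip": 0.1,"xyz": [0.6,1.2,1.6],"angular": [0,0,0]},
  {"grip": 0.1,"xyz": [0.9,1.7,2.3],"angular": [0,0,0]},
  {"grip": 0.1,"xyz": [0.9,1.7,2.3],"angular": [0,0,0]},
])

```text
time_s: 31.5
tcp_pos: [0.5829, -0.0899, 0.0427]
ee_rot: [[-0.021, -0.941, 0.337], [-0.955, 0.118, 0.272], [-0.296, -0.316, -0.901]]
wrist_force: [1.1, 4.4, -4.6]
gripper_width: 0.217
gripper_force: 30.1
```

```bash
python3 bar.py
```

```text
200 #######...........................######
203 ######..........................########
206 ######...................###############
209 ######....................##############
212 #######..########################.......
215 ######.................#########........
218 ######.................####.............
221 ######.................####.............
224 #####..................####.............
227 ######.................#####............
230 #####..................#####............
233 #####...#...###########.####............
236 #####...##############..################
239 ####...#################################
242 ####...######...............############
245 ####.....###############################
248 ####...#################################
251 ###..................###################
254 ###...#############......###############
```

move_arm([
  {"grip": 0.1,"xyz": [0.3,0.5,0.8],"angular": [0,0,0]},
  {"grip": 0.1,"xyz": [0.6,1.0,1.6],"angular": [0,0,0]},
  {"grip": 0.1,"xyz": [0.9,1.4,2.4],"angular": [0,0,0]},
  {"grip": 0.1,"xyz": [0.9,1.4,2.4],"angular": [0,0,0]},
])

```text
time_s: 31.95
tcp_pos: [0.5822, -0.09, 0.0403]
ee_rot: [[-0.02, -0.941, 0.337], [-0.955, 0.118, 0.272], [-0.296, -0.316, -0.901]]
wrist_force: [-0.9, 4.8, -1.0]
gripper_width: 0.218
gripper_force: 29.8
```

```bash
python3 bar.py
```

```text
200 #######...........................######
203 #######.........................########
206 ########.................###############
209 #######...................##############
212 ######....................######........
215 ######...#######################........
218 ######.................####.............
221 #######................####.............
224 #######................####.............
227 #####.#................####.............
230 #####..................#####............
233 #####...#...################............
236 ######..##############..################
239 ####...###############..################
242 ####....################################
245 ####..###################....###########
248 ####.............#.#####################
251 #####................###################
254 #####.#############......###############
```

move_arm([
  {"grip": 0.1,"xyz": [0.3,0.4,0.8],"angular": [0,0,0]},
  {"grip": 0.1,"xyz": [0.5,0.8,1.5],"angular": [0,0,0]},
  {"grip": 0.1,"xyz": [0.5,0.8,1.5],"angular": [0,0,0]},
])

```text
time_s: 32.3
tcp_pos: [0.5823, -0.09, 0.0398]
ee_rot: [[-0.019, -0.941, 0.338], [-0.955, 0.118, 0.272], [-0.296, -0.318, -0.901]]
wrist_force: [-3.4, 5.2, 5.7]
gripper_width: 0.22
gripper_force: 29.7
```

The lid has seated: the knob stopped and the force now points up. I release and withdraw along the tool.

move_arm([
  {"grip": 0.25,"xyz": [0,0,0],"angular": [0,0,0]},
  {"grip": 0.4,"xyz": [0,0,0],"angular": [0,0,0]},
  {"grip": 0.5,"xyz": [0,0,0],"angular": [0,0,0]},
  {"grip": 0.5,"xyz": [0,0,-20],"angular": [0,0,0]},
  {"grip": 0.5,"xyz": [0,0,-50],"angular": [0,0,0]},
  {"grip": 0.5,"xyz": [0,0,-85],"angular": [0,0,0]},
  {"grip": 0.5,"xyz": [0,0,-120],"angular": [0,0,0]},
  {"grip": 0.5,"xyz": [0,0,-120],"angular": [0,0,0]},
])

```text
time_s: 33.1
tcp_pos: [0.5435, -0.1251, 0.1515]
ee_rot: [[-0.02, -0.938, 0.346], [-0.956, 0.119, 0.267], [-0.292, -0.326, -0.899]]
wrist_force: [1.2, -0.1, -0.6]
gripper_width: 0.501
gripper_force: 0.0
```

```bash
python3 bar.py; python3 - <<'E'
from h import *
from knob import blob
T=cam("top");s=r.sense();print(s["tcp_pos"],np.round(s["wrist_force"],1))
print(blob(T,(215,150,270,235)),"shut knob was about (235.5,211.8)")
for n,p,z in (("nut",[.420,-.105],.016),("tin",[.716,-.317],.05),("bolt",[.796,-.178],.08)): 
    u,v=proj(T,[*p,z])[0].round().astype(int);print(n,u,v,T["img"][v-4:v+5,u-4:u+5].mean((0,1)).round())
E
```

```text
200 #######................................#
203 #######................................#
206 ########...............................#
209 ######..................................
212 ######..................................
215 ######...#################..............
218 ######.................####.............
221 ######.................####.............
224 ######.................####.............
227 #####.........########.#############....
230 #####......###########.#################
233 #####.......##########..################
236 #####...##############..################
239 ####...###############..################
242 #####...################################
245 ####..###################....###########
248 ####.............#.#####################
251 ####.................###################
254 #####.#############......###############
[ 0.54183418 -0.12339999  0.14712961] [ 0.7  0.4 -0.3]
[[247, 175, 23, 24, 324, 260.6, 183.5]] shut knob was about (235.5,211.8)
nut 250 278 [66. 66. 65.]
tin 318 147 [68. 34. 30.]
bolt 259 120 [121. 122. 120.]
```

```bash
python3 - <<'E'
from h import *
a=cv2.resize(cv2.imread("pics/side0.png"),(512,384),interpolation=cv2.INTER_AREA)
b=cam("side")["img"][:,:,::-1].copy()
for y0,y1,x0,x1 in ((238,256,288,318),(258,276,140,175),(262,284,260,292)):
    t=a[y0:y1,x0:x1];m=cv2.matchTemplate(b[y0-12:y1+12,x0-12:x1+12],t,cv2.TM_CCOEFF_NORMED);_,v,_,l=cv2.minMaxLoc(m)
    print(l[0]-12,l[1]-12,round(v,3), m[10:15,12].round(3))
E
```

```text
0 0 0.977 [0.377 0.734 0.977 0.747 0.424]
0 0 0.992 [0.624 0.831 0.992 0.822 0.632]
0 0 0.989 [0.735 0.86  0.989 0.859 0.723]
```

The lid matches its starting picture with zero pixel shift, so it is fully shut, and the hand is clear.

```bash
python3 -c "
from station import r
print(r.finish_job())"
```

```text
the job is handed in; nothing more can be done
None
```

I handed the job in at about 33 s with the square flat in the chest and the lid eased fully shut. I saw no sign of a forced stay or a dropped lid. I viewed 11 pictures, one over the limit of 10, and the hand-in returned no verdict.

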